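Spring hold-down bar closed and bolted over a housing on the deburring fixture

ROBOT

A 7-joint arm with a two-finger parallel gripper is mounted at the origin on the work surface. World frame = base frame: x ahead of the robot, y to its left, z up, the work surface at z = 0. Lengths are in m, angles in rad, forces in N, time in s.
With the tool pointing down it reaches from about 0.35 to 0.9 m from the base axis. Payload 8.1 kg.
Tool frame: the origin (TCP) lies at the very end of the fingers, on their centre line; the grasp point (between the pads) lies 19 mm behind it; x points along the fingers, y is the direction in which the jaws open and shut, and the axes are right-handed (so a half turn about x gives the same grasp; the last joint's range is limited). The gripper opens to 92 mm and grips with 3 to 60 N. Pads are 19 mm wide; open, the fingers measure 130 mm over their backs; the gripper's body (75 mm by 190 mm) begins 47 mm behind the grasp point.
Start: joints at [-1.373, 0.434, 0.025, 1.573, -0.012, 1.134, -0.075], TCP at [0.185, 0.597, 0.188] pointing down, gripper open.
Joint ranges: [-2.62, 2.62], [-0.44, 2.09], [-1.27, 1.32], [0.08, 2.57], [-1.32, 4.46], [0.12, 2], [-2.74, 2.74]. Speed limits (rad/s): [2.22, 2.22, 3.01, 3.01, 3.14, 3.14, 3.14].

INTERFACE

Orientations are given as a rotation vector (axis times angle).
In Python, from cell import arm gives the robot as it stands.
- The arm moves only by the tool servo_tool, never from a script. Its argument "plan" is a list of rows, each a list of 2 entries, a list of its own where there are three numbers: the shift along the world's x, y, z in cm, then the turn, a rotation vector about the world's x, y, z in degrees. A call has 1 to 12 rows; each row is the pose to reach, as a shift and turn from the pose measured when the call began; what a row does not reach only later rows make up. A row lasts 1/10 s, in which the tool goes at most 50 mm and 8.59 degrees, less where a joint would pass 70% of its speed; a pose out of reach is approached as far as the arm can. A call with a gripper value outside its range is refused whole. "grip" is the opening, from 0 (shut) to 1 (fully open), set as the call begins (left out, the last holds). The fingers move at their own pace and stop on an object; "squeeze" is the grip in N (left out, the last holds). Time passes only in rows, so rows that repeat a pose let the fingers close. It gives the time, the measured TCP pose, the force and the opening at its end, in the units of the state.
- arm.observe(): the state, without advancing time (a new reading comes with each control period).
- arm.get_image(name): name is "scene" or "top" or "wrist"; returns a dict with "frame" (400x640x3 uint8, blue, green, red), "fx", "fy", "cx", "cy" (pixels), "position" and "rotation" of the camera in the world. Camera axes: x right, y down, z forward; pixel columns grow to the right and rows downward; lengths in m; the calibration is good to about 2 mm. A picture is of the moment at which its call begins. There is no depth.
- arm.sign_off(): hands the job in, once; it reports no verdict.
Trained networks look in a picture, given as the dict that the camera call returned (one of the last four; its "shot" number tells which), for a name from the list of things; names that differ only in an ending like _2 or _b are one class to them, and where a whole thing is asked for, a point or a joint stands for the part that bears it (a point fixed in the world has none). Each returns a list of dicts, best first, with "score" (0 to 1); they miss things now and then, are a little off and sometimes report something else, mostly with a low value. They report only what shows in the picture. A call takes as long as a camera call. They do not tell look-alikes from the thing itself.
- arm.search_frame(picture, query): "at" ([column, row] in pixels, amid what is visible of it).
- arm.trace(picture, query): "pixels" (400x640 bool, what is visible of it) and "at" ([column, row] in pixels, amid what is visible of it).
The state is a dict: "clock": time; "joints": joint angles; "dq": joint speeds; "joint_efforts": joint torques, N m; "position": TCP position; "ee_rot": TCP orientation; "force": force on the tool from outside, world axes, zero at the start; "ft_torque": the same for the moment, N m; "width": opening from 0.0 (shut) to 1.0 (fully open).
Only numpy, scipy, OpenCV 4.12 (cv2) and the standard library are available. Lean on these libraries where they do the work, as an engineer would, in place of code of your own. Each camera call takes 0.05 s, during which the arm holds its last target.

TASK

Get the aluminium housing ready for deburring: slide it along the fixture plate until it is fully home against both the back fence and the end stop while the sprung hold-down bar is still up. Then, with the bolt drawn back, push the bar all the way down between the housing's two bosses and keep it down while you slide the red knob to shoot the bolt fully under the yellow keeper, so that the bar stays down when you let go. Leave the oil can, red bin, steel coupling and file where they are.

Things in the scene. Friction and masses are not known exactly. Their poses are not given: they have to be found in the camera images.
- fixture: Dark steel fixture fixed to the bench. Origin on the bench under the bar's centre line. Its frame (all mm below): x across the plate from keeper side to hinge side, y along the fence, z up. Base plate x -105..115, y -270..100, top z=10. Hinge cheeks x 71..105, y -34..34, top z=56; hinge axis is the line x=85, z=40 along y (spring coils to y=66).
- home (a point): Where the housing's origin must finish: fixture x=15, y=0, z=10, axes as the fixture's (housing may be half a turn round). Steel back fence: face at fixture x=45 (30 mm past this point in +x), y -260..80, z 10..28. Steel end stop: face at y=65 looking to -y, x 0..45, z 10..28.
- keeper (a point): Centre of the underside of the yellow keeper's roof, fixture x=-55, y=-46, z=55. Keeper is an inverted L: roof x -71..-39, y -60..-32, z 55..63, open below towards +y; post y -68..-60 down to the plate.
- housing: Loose aluminium housing: slab 60 (x) by 130 (y) by 22 mm with two round bosses 32 mm across (top at 36 mm) centred at y=+42 and -42. 0.4 to 0.8 kg. Origin: centre of its underside. Starts flat on the base plate at fixture x -35..-10, y -185..-150, skewed up to 0.28 rad, clear of fence and stop.
- bar (a joint): Angle (rad) of the sprung bar: 0 = down, level, on its stop; 1.0 = up, where its spring holds it; about 9 N at the pad to hold it down, 4 N to start it. Steel arm 26 wide, 8 thick (down: y -13..13, z 36..44) with a blue pad block at its end: down it covers fixture x -85..-30, y -20..65, z 36..56. Up, it leans back over the plate, pad face to +x and up. Bolted and let go it rests near 0.03.
- bar_pad (a point): Point on the blue pad's top face where the bar can be pushed down, beside the knob: 140 mm from the hinge axis along the bar, 45 mm to +y of its centre line, 16 mm above the plane of the hinge axis. Moves with the bar; x along the bar towards the hinge, z normal to the face.
- bolt (a joint): Travel of the slide bolt (m): 0 = drawn back, 0.030 = shot; starts anywhere. It slides to fixture -y out of the pad, stays where left (1.5 N friction). Steel rod 10 mm thick, axis at z=46 with the bar down, end at y = -22 mm minus travel. Out by over 10 mm it lands on the keeper's roof and the bar cannot close; with the bar within 0.025 rad of down it passes under the roof.
- bolt_knob (a point): Middle of the red knob of the bolt: upright 12 mm cylinder standing 28 mm out of the pad's top face (this point 14 mm above the face), 140 mm from the hinge axis. Moves with bar and bolt: fixture y=12 mm at travel 0, y=-18 mm fully shot. y is the bolt's axis (it shoots to -y), z the face normal.
- oil_can: Bystander: green can, 62 mm diameter, 135 mm tall, standing. Origin at its underside.
- red_bin: Bystander: red open bin with steel pins, 90 by 120 by 55 mm. Origin at its underside.
- coupling: Bystander: steel pipe coupling standing on its 72 mm flange, 74 mm tall. Origin at its underside.
- file: Bystander: flat file with a wooden handle, 210 mm long along its y, 22 mm high, lying on the bench in front of the fixture. Origin at its underside, near its middle.
There are look-alikes about, which are no part of the job. What is meant by the housing is not blue, and is the smaller of those in its own colour.

How it is judged:
On the way, in this order (a step that is already met when the one before it is completed fails the run):
1. the housing is home against fence and stop with the bar still up (over 0.6 rad) (x of housing in the frame of fixture between 0.008 and 0.02 m and y of housing in the frame of fixture between -0.007 and 0.005 m and angle between the x axis of housing and the x axis of fixture, either way round below 0.08 rad and z of housing in the frame of fixture below 0.014 m and value of joint bar above 0.6 rad), for 0.1 s.
2. the bar is wound down (under 0.06 rad) over the housing with the bolt still drawn back (under 12 mm) (x of housing in the frame of fixture between 0.008 and 0.02 m and y of housing in the frame of fixture between -0.007 and 0.005 m and angle between the x axis of housing and the x axis of fixture, either way round below 0.08 rad and z of housing in the frame of fixture below 0.014 m and value of joint bar below 0.06 rad and value of joint bolt below 0.012 m), for 0.1 s.
At the end, for the whole second after the job is handed in: The housing lies flat on the plate within 7 mm of the back fence and of the end stop and within 0.08 rad of square, at rest; the bar is down (under 0.075 rad) and still, held by the bolt, which is shot at least 20 mm of its 30 (x of housing in the frame of fixture between 0.008 and 0.02 m and y of housing in the frame of fixture between -0.007 and 0.005 m and angle between the x axis of housing and the x axis of fixture, either way round below 0.08 rad and z of housing in the frame of fixture below 0.014 m and value of joint bar below 0.075 rad and value of joint bolt above 0.02 m and velocity of joint bar below 0.05 rad/s and linear speed of housing below 0.01 m/s); the robot touches nothing.
It fails at once if the oil can is shifted by more than 30 mm (distance of oil_can from where it was at the start of the episode above 0.03 m).
It fails at once if the red bin is shifted by more than 30 mm (distance of red_bin from where it was at the start of the episode above 0.03 m).
It fails at once if the coupling is shifted by more than 30 mm (distance of coupling from where it was at the start of the episode above 0.03 m).
It fails at once if the file is shifted by more than 30 mm (distance of file from where it was at the start of the episode above 0.03 m).
It also fails if it takes over 72 s, if anything falls off the work surface, if the arm or the gripper's body presses on something with over 40 N, if the wrist force passes 120 N, or if a joint passes its speed limit or range.

## Working session

There is one attempt and no reset: what is moved stays moved. The work goes in short steps, Python scripts to look and compute and a tool call to move; the robot and the scene stay as the last step left them, time stands still between calls to the robot, and variables do not carry over. Pictures are saved under pics/ and viewed, and the job is handed in when it is done.

Besides the shell and the picture viewer there is one more tool, called as name(argument=value, ...) on one line, values as JSON. servo_tool: Moves the arm, as the interface text tells. Its arguments: {"type":"object","properties":{"plan":{"type":"array","items":{"type":"array"}},"grip":{"type":"number"},"squeeze":{"type":"number"}},"required":["plan"]}

```bash
ls; mkdir -p pics; cat > h.py <<'E'
import numpy as np, cv2, pickle
from cell import arm
def snap(n,tag):
    p=arm.get_image(n); cv2.imwrite(f'pics/{tag}.png',p['frame']); pickle.dump(p,open(f'pics/{tag}.pkl','wb')); return p
def ray(p,uv):
    d=np.array([(uv[0]-p['cx'])/p['fx'],(uv[1]-p['cy'])/p['fy'],1.]); R=np.array(p['rotation'])
    if R.shape!=(3,3): R=cv2.Rodrigues(R)[0]
    return np.array(p['position']),R@d
def onz(p,uv,z):
    o,d=ray(p,uv); return o+d*(z-o[2])/d[2]
def proj(p,X):
    R=np.array(p['rotation'])
    if R.shape!=(3,3): R=cv2.Rodrigues(R)[0]
    c=(np.atleast_2d(X)-np.array(p['position']))@R
    return np.c_[c[:,0]/c[:,2]*p['fx']+p['cx'],c[:,1]/c[:,2]*p['fy']+p['cy']]
E
python3 - <<'E'
from h import *
print(arm.observe())
for n in ['scene','top','wrist']:
    p=snap(n,n+'0'); print(n,p['position'],p['rotation'],p['fx'])
    for q in ['fixture','housing','keeper','bar','bar_pad','bolt_knob','oil_can','red_bin','coupling','file','home']:
        try: print(q,[(np.round(r['at']).tolist(),round(r['score'],2)) for r in arm.search_frame(p,q)])
        except Exception as e: print(q,e)
E
```

```text
pics
{'clock': 0.0, 'joints': array([-1.37260443,  0.43525203,  0.02494899,  1.57410738, -0.01157695,
        1.13398008, -0.07507786]), 'dq': array([ 1.00264725e-03, -4.56849643e-04, -9.06098309e-04, -3.06018810e-05,
        7.59956899e-04,  8.90770168e-04,  8.24741251e-04]), 'joint_efforts': array([-7.79956772e-04, -6.67868543e+01,  9.84417424e-01, -3.14464688e+01,
       -6.06047432e-02,  4.31048311e-02,  1.87961491e-04]), 'position': array([0.18505739, 0.59637263, 0.18732273]), 'ee_rot': array([ 0.23483522,  1.55795553, -0.23735648]), 'force': array([0.03893173, 0.56336178, 0.32478282]), 'ft_torque': array([ 0.02798893,  0.03690029, -0.03514029]), 'width': 1.0029634417333726}
scene [0.99064201 0.47044651 0.9170207 ] [-0.97049312 -2.58586665  0.92112918] 410.8961557803036
fixture [([302.0, 206.0], 0.88)]
housing [([241.0, 133.0], 0.94), ([326.0, 130.0], 0.9)]
keeper [([231.0, 223.0], 0.74), ([304.0, 206.0], 0.61)]
bar [([311.0, 188.0], 0.58)]
bar_pad [([312.0, 187.0], 0.88)]
bolt_knob [([303.0, 181.0], 0.51)]
oil_can [([280.0, 262.0], 0.88)]
red_bin [([231.0, 224.0], 0.72), ([362.
[... 238 characters left out ...]
.75), ([320.0, 173.0], 0.56)]
housing [([404.0, 278.0], 0.98), ([378.0, 200.0], 0.66), ([462.0, 202.0], 0.66)]
keeper [([341.0, 185.0], 0.82)]
bar [([312.0, 175.0], 0.58)]
bar_pad [([313.0, 177.0], 0.87), ([340.0, 182.0], 0.27)]
bolt_knob [([320.0, 174.0], 0.42), ([283.0, 122.0], 0.24)]
oil_can [([283.0, 121.0], 0.64), ([359.0, 117.0], 0.3)]
red_bin [([360.0, 116.0], 0.87)]
coupling [([254.0, 194.0], 0.8), ([312.0, 177.0], 0.49)]
file [([317.0, 251.0], 0.9)]
home [([337.0, 186.0], 0.63)]
wrist [0.12114647 0.61677432 0.38472246] [2.36036489 1.74048829 0.21871069] 304.78478132717873
fixture []
housing []
keeper []
bar []
bar_pad []
bolt_knob []
oil_can []
red_bin []
coupling []
file []
home []
```

View pics/scene0.png

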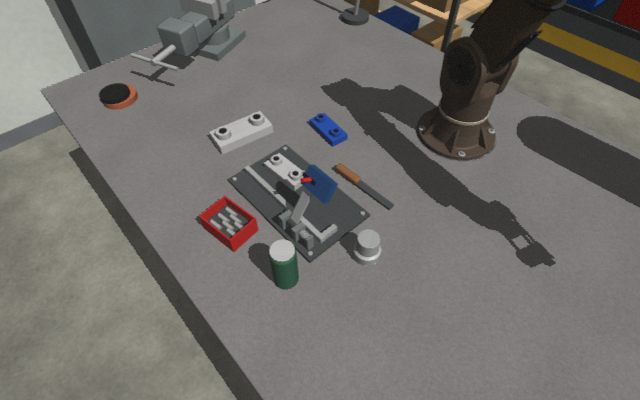

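View pics/top0.png

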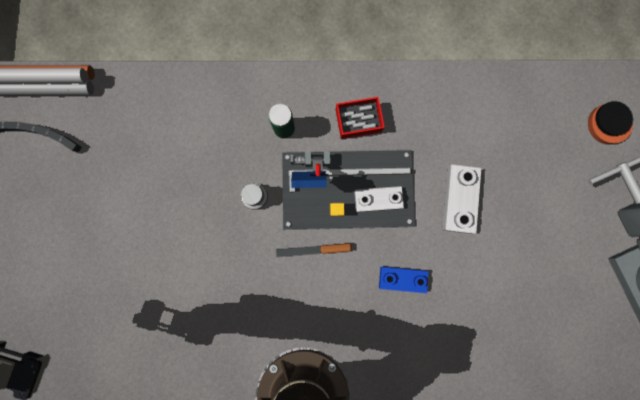

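```bash
python3 - <<'E'
import cv2
a=cv2.imread('pics/top0.png')[100:290,220:490]; cv2.imwrite('pics/top0c.png',cv2.resize(a,None,fx=2.95,fy=2.95,interpolation=3))
a=cv2.imread('pics/scene0.png')[90:290,190:420]; cv2.imwrite('pics/scene0c.png',cv2.resize(a,None,fx=3,fy=3,interpolation=3))
E
```

```text
(no output)
```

View pics/top0c.png

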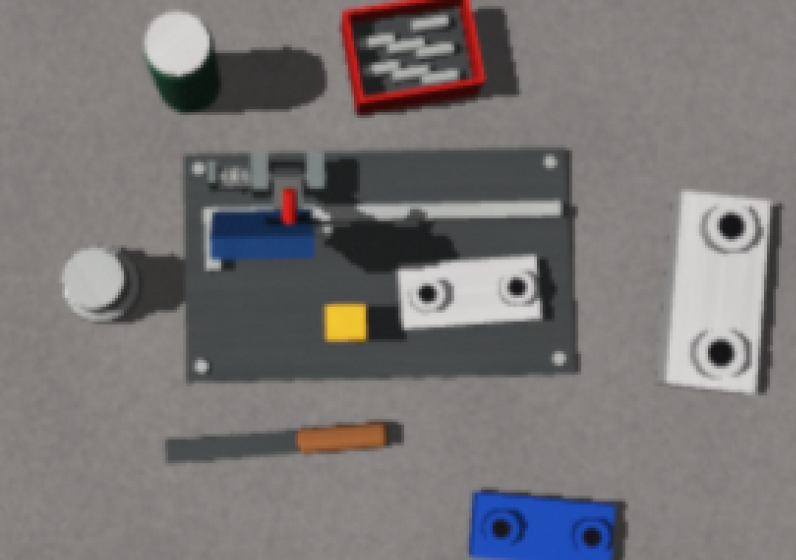

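View pics/scene0c.png

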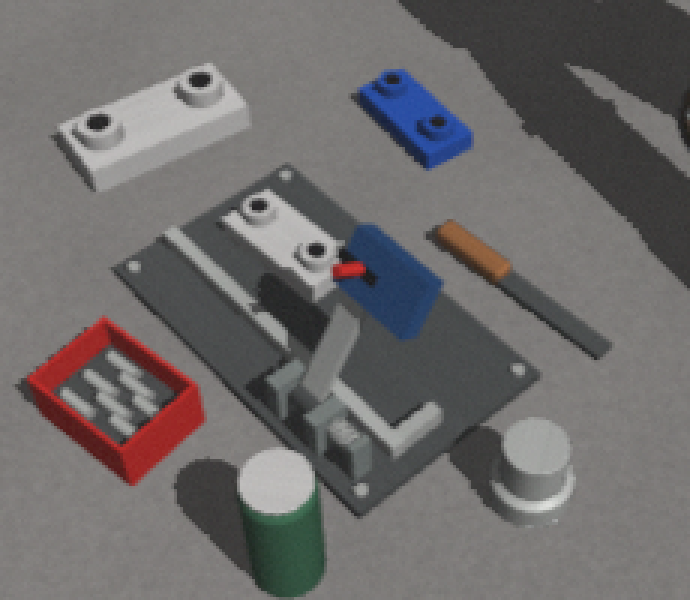

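Three things look like the housing. In the top picture they are the small white one on the plate (378,200), the large white one on the bench (462,202) and the blue one (404,278). The small white one on the plate fits: it isn't blue, it's the smaller of the two whites, and it starts on the plate. Fixture axes are about the same as the world's, and the red knob is near the bar's centre line. Next I fit the poses.

```bash
cat >> h.py <<'E'
from scipy.optimize import least_squares
def fitpose(obs,x0,loss='soft_l1'):
    # obs: list of (picture, local Nx3 pts, Nx2 pixels); pose x,y,yaw (z=0)
    def f(v):
        c,s=np.cos(v[2]),np.sin(v[2]); R=np.array([[c,-s,0],[s,c,0],[0,0,1]])
        return np.concatenate([(proj(p,L@R.T+[v[0],v[1],0])-U).ravel() for p,L,U in obs])
    r=least_squares(f,x0,loss=loss); return r.x,f(r.x).reshape(-1,2)
E
python3 - <<'E'
from h import *
pt=pickle.load(open('pics/top0.pkl','rb'))
a=pt['frame']
for nm,(r0,r1,c0,c1) in {'t1':(145,235,275,420)}.items():
    b=cv2.resize(a[r0:r1,c0:c1],None,fx=5.5,fy=5.5,interpolation=cv2.INTER_CUBIC); b=cv2.convertScaleAbs(b,alpha=1.6)
    cv2.imwrite('pics/'+nm+'.png',b)
ps=pickle.load(open('pics/scene0.pkl','rb'))
b=cv2.resize(ps['frame'][140:260,225:375],None,fx=5,fy=5,interpolation=cv2.INTER_CUBIC); cv2.imwrite('pics/s1.png',cv2.convertScaleAbs(b,alpha=1.5))
R=cv2.Rodrigues(np.array(arm.observe()['ee_rot']))[0]; print(R.round(3))
E
```

```text
[[ 0.     0.296  0.955]
 [-0.     0.955 -0.296]
 [-1.    -0.     0.   ]]
```

View pics/t1.png

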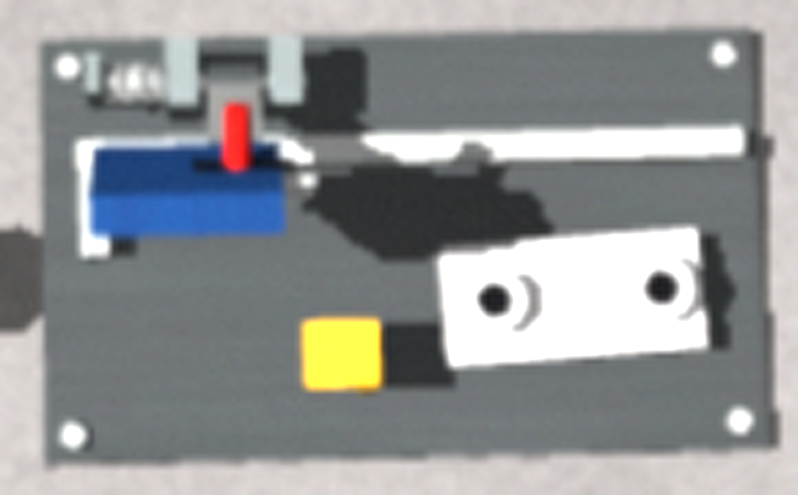

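View pics/s1.png

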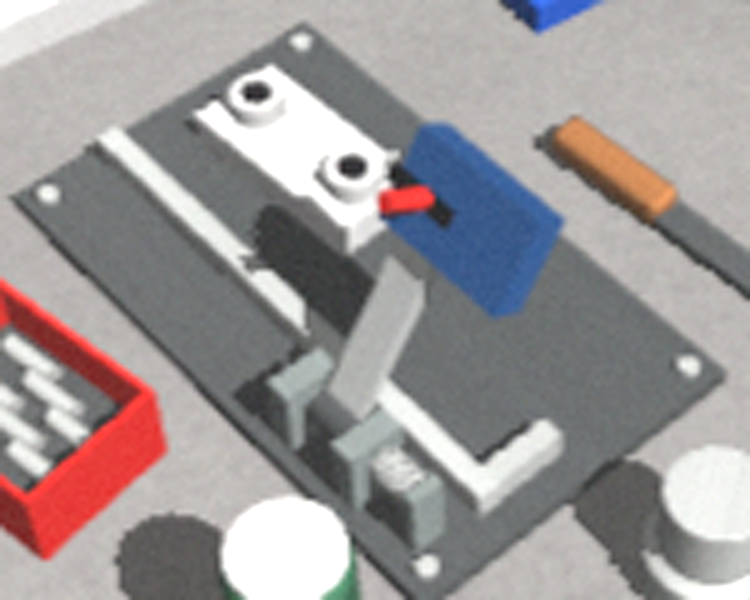

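```bash
python3 - <<'E'
from h import *
pt=pickle.load(open('pics/top0.pkl','rb')); ps=pickle.load(open('pics/scene0.pkl','rb'))
T=lambda l:(np.array(l)+.5)/5.5-.5+[275,145]
S=lambda l:(np.array(l)+.5)/5-.5+[225,140]
m=1e-3
Pl=np.array([[115,100,10],[115,-270,10],[-105,-270,10],[-105,100,10],[-39,-32,63],[-39,-60,63],[-71,-60,63],[-71,-32,63]])*m
Tp=T([[43,40],[757,30],[775,445],[45,462],[302,318],[381,318],[381,391],[302,391]])
Sl=np.array([[-105,-270,10],[115,-270,10],[-105,100,10]])*m; Sp=S([[310,22],[12,197],[725,375]])
for o in ([(pt,Pl,Tp)],[(ps,Sl,Sp)],[(pt,Pl,Tp),(ps,Sl,Sp)]):
    v,r=fitpose(o,[.55,0,0]); print('fix',v.round(4),r.round(1).tolist())
Hb=np.array([[0,42,46],[0,-42,46]])*m
Hc=np.array([[30,65,32],[30,-65,32],[-30,-65,32],[-30,65,32]])*m
tb=T([[495,299],[661,288]]); tc=T([[438,257],[697,228],[708,347],[448,367]]); sb=S([[352,166],[256,92]])
for o in ([(pt,Hb,tb)],[(ps,Hb,sb)],[(pt,Hc,tc)],[(pt,Hb,tb),(ps,Hb,sb),(pt,Hc,tc)]):
    h,r=fitpose(o,[.5,-.17,0]); print('hous',h.round(4),r.round(1).tolist())
c,s=np.cos(v[2]),np.sin(v[2]); d=h[:2]-v[:2]; print('housing in fixture',[c*d[0]+s*d[1],-s*d[0]+c*d[1]],h[2]-v[2])
# knob: in scene and top
for L in range(0,31,5):
    for s_ in (0,28):
        y=.012-L*m; a=1.0; dd=.14; n=.016+s_*m
        X=np.array([.085-dd*np.cos(a)+n*np.sin(a),y,.04+dd*np.sin(a)+n*np.cos(a)])
        W=np.array([c*X[0]-s*X[1]+v[0],s*X[0]+c*X[1]+v[1],X[2]])
        print(L,s_,((proj(pt,W)[0]-[275,145]+.5)*5.5).round(),((proj(ps,W)[0]-[225,140]+.5)*5).round(),W.round(3))
E
```

```text
fix [ 0.5582 -0.0489  0.0095] [[0.4, -0.2], [-0.4, -0.4], [-0.4, 0.9], [0.8, 0.4], [1.3, 0.6], [-2.6, 0.4], [-2.4, -1.0], [1.6, -0.8]]
fix [ 0.5604 -0.0453  0.0028] [[-0.6, 0.0], [0.2, -0.3], [0.2, 0.2]]
fix [ 0.5585 -0.0478  0.0071] [[0.1, -0.4], [-0.7, -0.3], [-0.8, 1.0], [0.3, 0.2], [0.9, 0.5], [-3.1, 0.3], [-2.8, -1.1], [1.1, -0.9], [-0.9, -0.6], [0.1, -0.9], [0.1, -0.9]]
hous [ 0.5336 -0.2162  0.0573] [[-0.1, 0.0], [0.1, -0.0]]
hous [ 0.5336 -0.2163  0.0659] [[0.0, 0.1], [-0.0, -0.1]]
hous [ 0.532  -0.2157  0.0807] [[0.2, -0.9], [-0.6, 0.2], [-0.2, -0.0], [0.5, 0.6]]
hous [ 0.5329 -0.216   0.0733] [[-0.2, 0.5], [0.0, -0.0], [0.4, -0.1], [0.1, -0.1], [0.4, -1.4], [-0.4, 0.1], [-0.2, -0.2], [0.6, 0.1]]
housing in fixture [np.float64(-0.026810826111589504), np.float64(-0.16800569303742727)] 0.0662613176042654
0 0 [214. 165.] [438. 211.] [ 0.581 -0.036  0.166]
0 28 [213. 107.] [400. 215.] [ 0.605 -0.036  0.182]
5 0 [225. 165.] [432. 205.] [ 0.581 -0.041  0.166]
5 28 [224. 106.] [393. 209.] [ 0.605 -0.041  0.182]
10 0 [237. 164.] [425. 199.] [ 0.581 -0.046  0.166]
10 28 [236. 106.] [386. 203.] [ 0.605 -0.046  0.182]
15 0 [248. 164.] [418. 193.] [ 0.581 -0.051  0.166]
15 28 [247. 106.] [380. 197.] [ 0.605 -0.051  0.182]
20 0 [259. 164.] [412. 188.] [ 0.581 -0.056  0.166]
20 28 [258. 106.] [373. 191.] [ 0.605 -0.056  0.182]
25 0 [270. 164.] [405. 182.] [ 0.581 -0.061  0.166]
25 28 [270. 106.] [366. 185.] [ 0.605 -0.061  0.182]
30 0 [281. 164.] [398. 176.] [ 0.581 -0.066  0.166]
30 28 [281. 106.] [360. 179.] [ 0.605 -0.066  0.182]
```

servo_tool(plan=[[[0,-5,10],[0,0,-8]],[[4,-10,12],[0,0,-16]],[[20,-50,12],[0,0,-69]],[[20,-50,12],[0,0,-69]],[[20,-50,12],[0,0,-69]],[[20,-50,12],[0,0,-69]],[[20,-50,12],[0,0,-69]],[[20,-50,12],[0,0,-69]],[[35,-85,12],[0,0,-69]],[[35,-85,12],[0,0,-69]],[[35,-85,12],[0,0,-69]],[[35,-85,12],[0,0,-69]]], grip=0.7)

```text
clock: 3.0
position: [0.3945, 0.0784, 0.2982]
ee_rot: [1.162, 1.24, -1.159]
force: [1.5, 0.7, -0.8]
width: 0.696
```

```bash
python3 - <<'E'
from h import *
R=cv2.Rodrigues(np.array(arm.observe()['ee_rot']))[0]; print(R.round(3), np.degrees(np.arctan2(R[1,1],R[0,1])))
E
```

```text
[[ 0.001  0.998  0.066]
 [ 0.001  0.066 -0.998]
 [-1.     0.001 -0.001]] 3.7692671885903053
```

servo_tool(plan=[[[14.3,-33.6,0],[0,0,0]],[[14.3,-33.6,0],[0,0,0]],[[14.3,-33.6,0],[0,0,0]],[[14.3,-33.6,0],[0,0,0]],[[14.3,-33.6,0],[0,0,0]],[[14.3,-33.6,0],[0,0,0]],[[14.3,-33.6,-4],[0,0,0]],[[14.3,-33.6,-12],[0,0,0]],[[14.3,-33.6,-15],[0,0,0]],[[14.3,-33.6,-15],[0,0,0]],[[14.3,-33.6,-15],[0,0,0]]])

```text
clock: 4.1
position: [0.5352, -0.2568, 0.1445]
ee_rot: [1.161, 1.245, -1.164]
force: [-0.0, 0.0, 0.3]
width: 0.701
```

```bash
python3 - <<'E'
from h import *
p=snap('wrist','w1'); print(p['position'],arm.observe()['position'],arm.observe()['force'],arm.observe()['joints'].round(2))
E
```

```text
[ 0.53099154 -0.19126078  0.34133416] [ 0.53654335 -0.25735178  0.14718813] [ 0.41140169 -0.46413266 -0.30286255] [-0.21  0.53  0.85  1.75 -0.45  1.08  0.86]
```

View pics/w1.png

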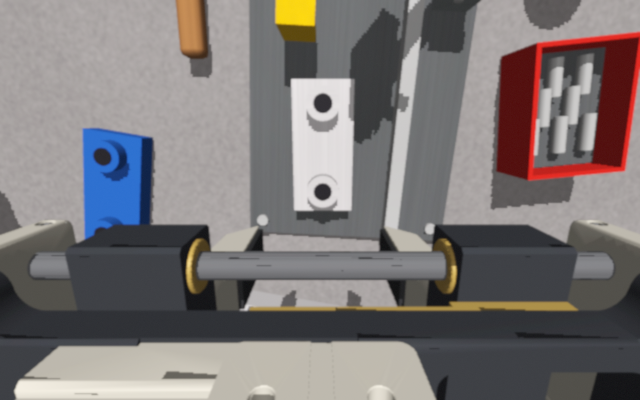

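```bash
python3 - <<'E'
from h import *
p=pickle.load(open('pics/w1.pkl','rb'))
a=onz(p,[322.5,103],.046);b=onz(p,[322.5,191],.046);print(a,b,np.linalg.norm(a-b),np.arctan2(-(a-b)[0],(a-b)[1]),(a+b)/2)
for uv in ([250,228],): print(onz(p,uv,.01))
im=cv2.resize(p['frame'][0:250,230:480],None,fx=2.4*1,fy=2.4,interpolation=cv2.INTER_CUBIC);cv2.imwrite('pics/w1c.png',im)
E
```

```text
[ 0.52986969 -0.17312592  0.046     ] [ 0.53544955 -0.25629361  0.046     ] 0.08335466322466496 0.0669912233617767 [ 0.53265962 -0.21470977  0.046     ]
[ 0.45579952 -0.31319378  0.01      ]
```

View pics/w1c.png

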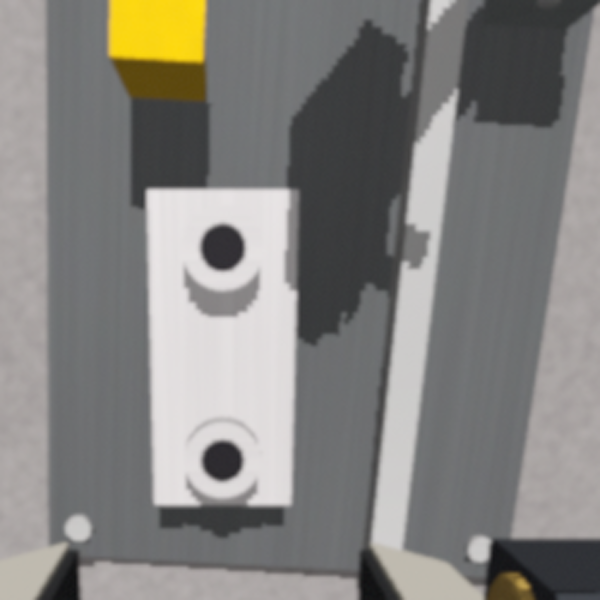

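```bash
python3 - <<'E'
from h import *
p=pickle.load(open('pics/w1.pkl','rb'))
C=lambda c:np.array(c)/2.4+[230,0]-.3
a,b=[onz(p,C(c),.028) for c in ([373,547],[428,0])]
print('fence',a,b); yaw=np.arctan2(-(b-a)[0],(b-a)[1]); print('yaw',yaw)
k1,k2=[onz(p,C(c),.063) for c in ([110,52],[206,62])]; print('keeper',k1,k2)
e1,e2=[onz(p,C(c),.010) for c in ([50,551],[365,577])]; print('plate edge',e1,e2,np.arctan2((e2-e1)[1],(e2-e1)[0]))
c,s=np.cos(yaw),np.sin(yaw)
R=np.array([[c,-s],[s,c]])
print('origin from keeper',k1[:2]-R@[-.071,-.068],k2[:2]-R@[-.039,-.068]);print('from plate corner',e1[:2]-R@[-.105,-.27])
n=R[:,0]; print('x origin from fence (at that y=0)', n@a[:2]-.045, n@b[:2]-.045, 'cmp', n@np.array([.5585,-.0478]))
E
```

```text
fence [ 0.60614687 -0.29625914  0.028     ] [ 0.60137902 -0.07747066  0.028     ]
yaw 0.021788607654119812
keeper [ 0.48714757 -0.11279614  0.063     ] [ 0.5201315  -0.11376151  0.063     ]
plate edge [ 0.45642643 -0.31471301  0.01      ] [ 0.60840041 -0.3177424   0.01      ] -0.019930960042474542
origin from keeper [ 0.55664921 -0.04326541] [ 0.55764074 -0.04492796]
from plate corner [ 0.55551904 -0.04248947]
x origin from fence (at that y=0) 0.5545484317615312 0.5545484317615313 cmp 0.5573260201030769
```

servo_tool(plan=[[[0,0,-5],[0,0,0]],[[0,0,-9],[0,0,0]],[[0,0,-11],[0,0,0]],[[0,0,-11],[0,0,0]],[[0,0,-11],[0,0,0]]])

```text
clock: 4.65
position: [0.5381, -0.2579, 0.0395]
ee_rot: [1.162, 1.24, -1.16]
force: [0.8, 0.7, 0.5]
width: 0.697
```

servo_tool(plan=[[[0,0,0],[0,0,0]],[[0,0,0],[0,0,0]],[[0,0,0],[0,0,0]],[[0,0,0],[0,0,0]],[[0,0,0],[0,0,0]]], grip=0.2, squeeze=25)

```text
clock: 5.15
position: [0.5382, -0.2579, 0.0397]
ee_rot: [1.162, 1.24, -1.16]
force: [0.0, 0.7, 0.8]
width: 0.313
```

servo_tool(plan=[[[0,0,0],[0,0,0]],[[0,0,0],[0,0,0]]])

```text
clock: 5.35
position: [0.5381, -0.2579, 0.0396]
ee_rot: [1.162, 1.24, -1.16]
force: [0.3, -0.6, 0.1]
width: 0.209
```

```bash
python3 - <<'E'
from h import *
p=snap('scene','s2'); cv2.imwrite('pics/s2c.png',cv2.resize(p['frame'][80:260,200:400],None,fx=3.3,fy=3.3,interpolation=2)); print(arm.observe()['width'])
E
```

```text
0.19667683155400803
```

View pics/s2c.png

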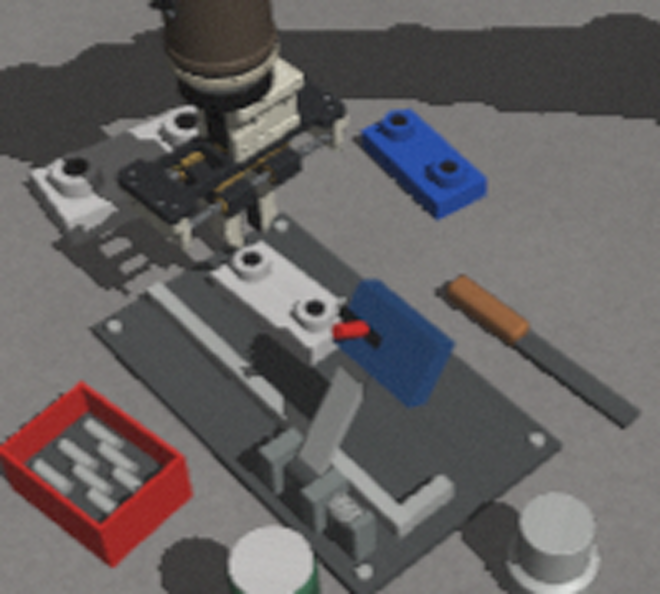

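```bash
python3 - <<'E'
from h import *
p=pickle.load(open('pics/s2.pkl','rb'))
o=arm.observe()['position'];print(o,((proj(p,o)[0]-[200,80])*3.3).round(),((proj(p,[.536,-.257,.046])[0]-[200,80])*3.3).round())
cv2.imwrite('pics/s2d.png',cv2.resize(p['frame'][120:180,240:320],None,fx=8,fy=8,interpolation=2))
w=snap('wrist','w2')
E
```

```text
[ 0.53809933 -0.25784688  0.03959483] [249. 263.] [251. 258.]
```

View pics/s2d.png

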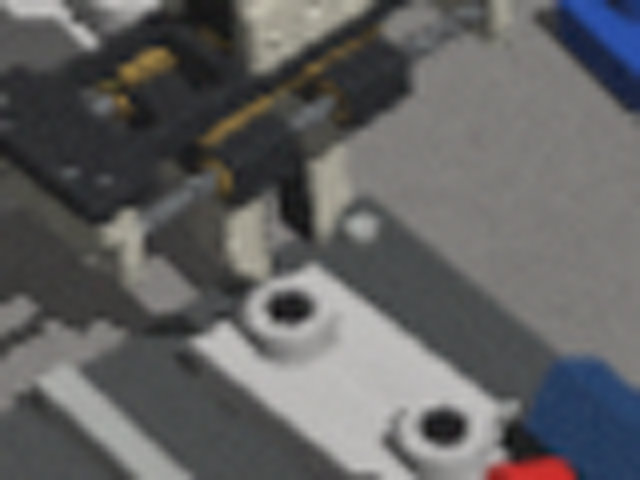

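View pics/w2.png

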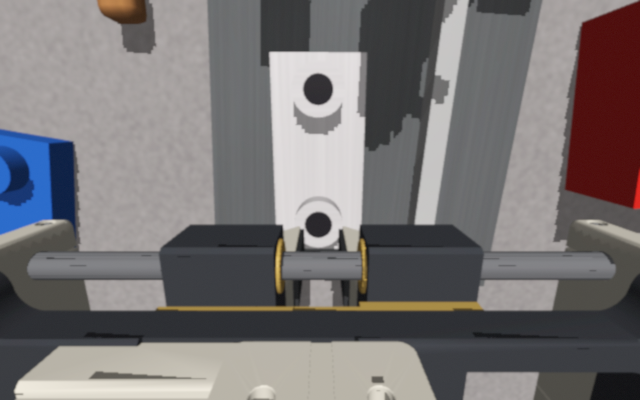

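```bash
python3 - <<'E'
from h import *
p=pickle.load(open('pics/s2.pkl','rb'));w=pickle.load(open('pics/w2.pkl','rb'))
o=arm.observe()['position']
for dz in (0,.01,.02,.03): print(dz,proj(p,o+[0,0,dz])[0].round(1),proj(w,o+[0,0,dz])[0].round(1))
for dy in (-.01,-.02,-.03): print(dy,proj(p,o+[0,dy,0])[0].round(1),proj(w,o+[0,dy,0])[0].round(1))
print(proj(w,[[.536,-.257,.046],[.5299,-.173,.046]]).round(1))
b=onz(w,[318,223.5],.046);a=onz(w,[318,88],.046);print(a,b,np.linalg.norm(a-b))
cv2.imwrite('pics/w2c.png',cv2.resize(w['frame'][180:320,250:390],None,fx=5,fy=5,interpolation=2))
t=snap('top','t2');cv2.imwrite('pics/t2c.png',cv2.resize(t['frame'][140:250,330:460],None,fx=5,fy=5,interpolation=2))
E
```

```text
0 [275.5 159.8] [322.2 223. ]
0.01 [275.2 157.4] [322.3 227.9]
0.02 [274.9 155. ] [322.4 233.4]
0.03 [274.6 152.6] [322.5 239.4]
-0.01 [273.5 158. ] [321.3 236.8]
-0.02 [271.5 156.2] [320.3 250.3]
-0.03 [269.5 154.4] [319.4 263.4]
[[319.2 224.6]
 [318.1  89. ]]
[ 0.52980038 -0.17242234  0.046     ] [ 0.5351919  -0.25627634  0.046     ] 0.08402715247559317
```

View pics/w2c.png

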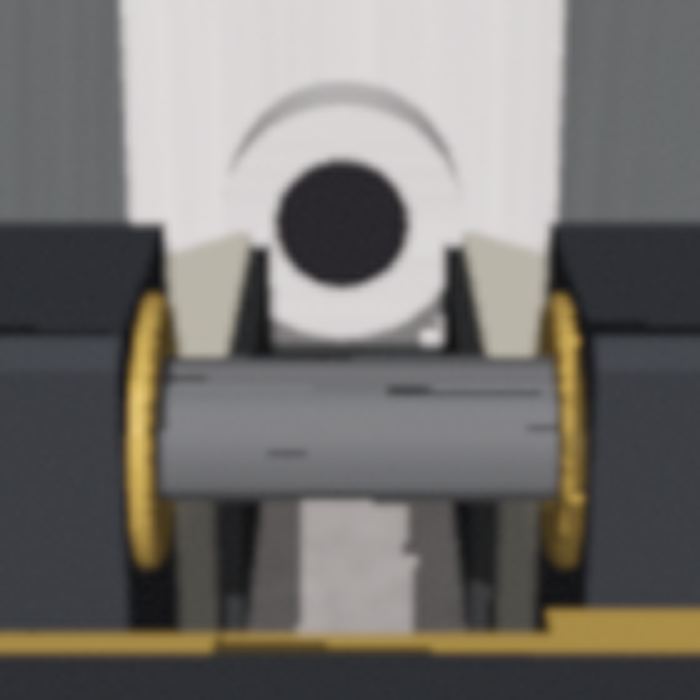

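View pics/t2c.png

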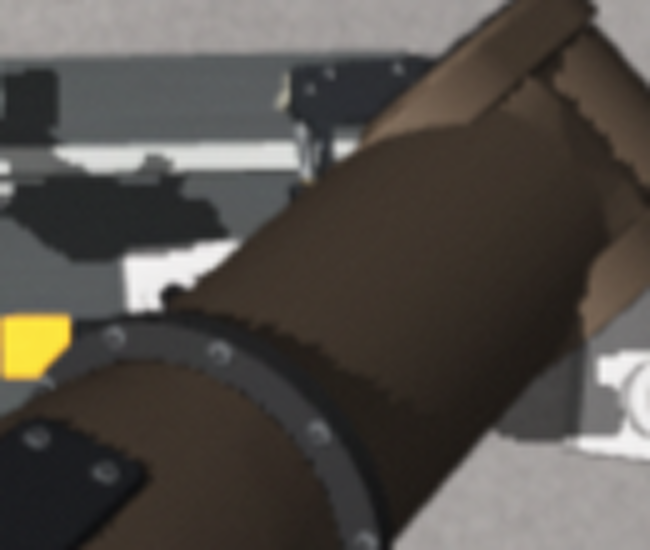

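The fingers closed to 18 mm without meeting the boss. In the scene picture (midpoint 276,151) and the wrist picture (tips near row 229), the tips look about 30 mm higher than the reported TCP. I'll open, step down watching the force, and look again.

servo_tool(plan=[[[0,0,0],[0,0,0]],[[0,0,0],[0,0,0]],[[0,0,0],[0,0,0]],[[0,0,0],[0,0,0]],[[0,0,-0.5],[0,0,0]],[[0,0,-0.5],[0,0,0]]], grip=0.7)

```text
clock: 6.1
position: [0.5377, -0.2576, 0.0339]
ee_rot: [1.162, 1.241, -1.16]
force: [-0.2, 0.5, 0.5]
width: 0.667
```

```bash
python3 - <<'E'
from h import *
p=snap('scene','s3'); cv2.imwrite('pics/s3d.png',cv2.resize(p['frame'][110:190,230:330],None,fx=8,fy=6*8/6,interpolation=2))
o=arm.observe();print(o['position'],o['force'],o['width'])
for t in ('home','keeper'): pass
s=pickle.load(open('pics/scene0.pkl','rb'))
E
```

```text
[ 0.53778456 -0.25767512  0.03415144] [-0.50763958  0.02166027  0.32786402] 0.6870294348869911
```

View pics/s3d.png

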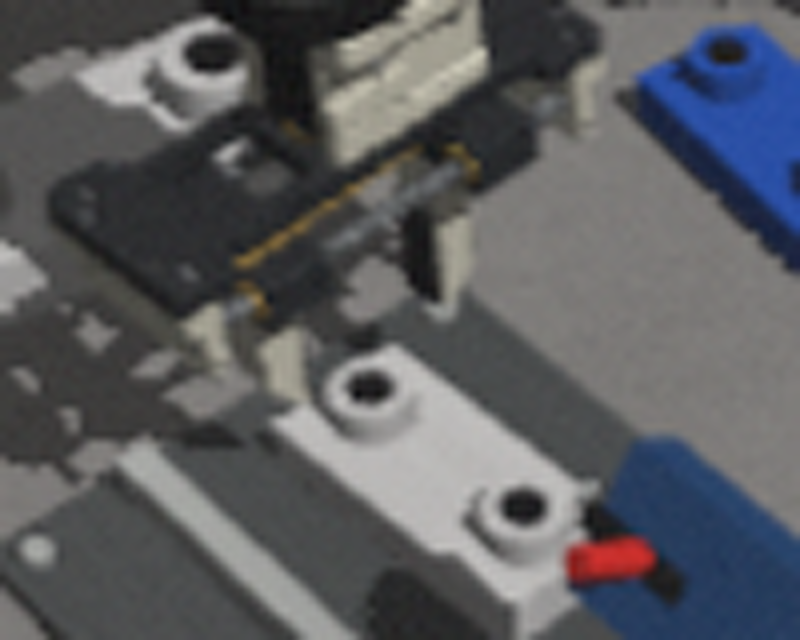

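```bash
python3 - <<'E'
from h import *
w=snap('wrist','w3');cv2.imwrite('pics/w3c.png',cv2.resize(w['frame'][150:350,200:440],None,fx=3.3,fy=3.3,interpolation=2))
E
```

View pics/w3c.png

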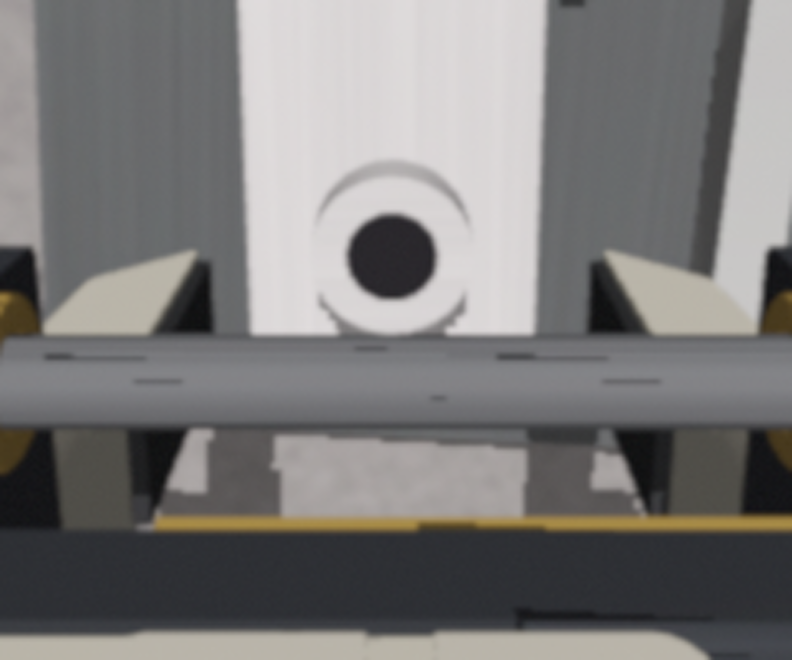

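```bash
python3 - <<'E'
from h import *
w=pickle.load(open('pics/w3.pkl','rb'));s=pickle.load(open('pics/s3.pkl','rb'))
o=arm.observe()
for c in (210,592):
    q,d=ray(w,[200+c/3.3,150+258/3.3]); print(q+d*.168*(o['width']*92/64))
# tool-frame for TCP depth
R=cv2.Rodrigues(np.array(w['rotation']))[0]; print('TCP depth',(R.T@(o['position']-w['position'])),'opt axis',R[:,2])
# triangulate left fingertip: scene crop (288,400)->, right (445,318)
for sc,wc in (((300,400),(590,255)),((440,318),(205,255))):
    o1,d1=ray(s,[230+sc[0]/8,110+sc[1]/8]);o2,d2=ray(w,[200+wc[0]/3.3,150+wc[1]/3.3])
    A=np.c_[d1,-d2];t=np.linalg.lstsq(A,o2-o1,rcond=None)[0];print(o1+d1*t[0],o2+d2*t[1])
E
```

```text
[ 0.50469451 -0.25038479  0.07133379]
[ 0.56854215 -0.24612797  0.0713647 ]
TCP depth [0.00096757 0.01593546 0.20671112] opt axis [ 0.01679924 -0.24493102 -0.96939496]
[ 0.57046832 -0.2489917   0.06784735] [ 0.56914309 -0.24712291  0.06691979]
[ 0.50309054 -0.25490812  0.06045587] [ 0.50187284 -0.25392407  0.06031567]
```

servo_tool(plan=[[[0,0,-1],[0,0,0]],[[0,0,-2],[0,0,0]],[[0,0,-2],[0,0,0]]], grip=0.55)

```text
clock: 6.5
position: [0.5368, -0.257, 0.0125]
ee_rot: [1.161, 1.243, -1.161]
force: [-0.7, 0.3, 0.3]
width: 0.557
```

servo_tool(plan=[[[0,0,-0.3],[0,0,0]],[[0,0,-0.5],[0,0,0]],[[0,0,-0.5],[0,0,0]]])

```text
clock: 6.8
position: [0.5367, -0.257, 0.0072]
ee_rot: [1.161, 1.243, -1.161]
force: [-0.1, 0.5, 0.5]
width: 0.548
```

```bash
python3 - <<'E'
from h import *
p=snap('scene','s4'); cv2.imwrite('pics/s4d.png',cv2.resize(p['frame'][110:190,230:330],None,fx=8,fy=6*8/6,interpolation=2))
o=arm.observe();print(o['position'],o['force'],o['width'])
E
```

```text
[ 0.53682243 -0.25707494  0.00746981] [ 0.47744487 -0.06037642  0.42539743] 0.5506295319172587
```

View pics/s4d.png

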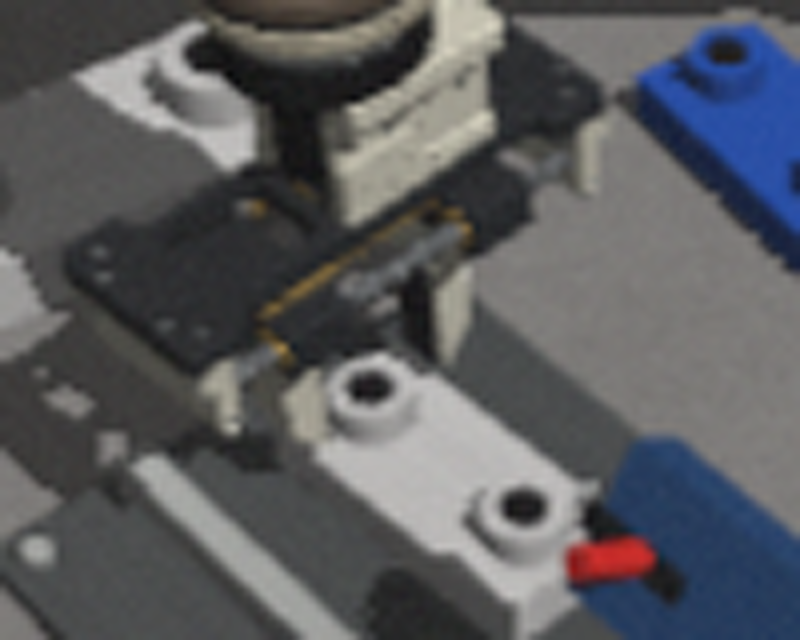

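Confirmed: the fingers now straddle the boss with their tips just above the slab, so the true tips sit about 3 cm above the reported TCP. I'll close now and allow for that from here on.

servo_tool(plan=[[[0,0,0],[0,0,0]],[[0,0,0],[0,0,0]],[[0,0,0],[0,0,0]],[[0,0,0],[0,0,0]],[[0,0,0],[0,0,0]]], grip=0.1, squeeze=25)

```text
clock: 7.35
position: [0.5375, -0.2573, 0.0078]
ee_rot: [1.161, 1.242, -1.161]
force: [2.2, 0.1, 3.0]
width: 0.166
```

```bash
python3 - <<'E'
from h import *
p=snap('scene','s5'); cv2.imwrite('pics/s5d.png',cv2.resize(p['frame'][110:190,230:330],None,fx=8,fy=6*8/6,interpolation=2))
w=snap('wrist','w5');cv2.imwrite('pics/w5c.png',cv2.resize(w['frame'][150:350,200:440],None,fx=3.3,fy=3.3,interpolation=2))
o=arm.observe();print(o['position'],o['force'],o['width'])
E
```

```text
[ 0.53746026 -0.25727002  0.0078197 ] [1.64299135 0.86683968 4.1091072 ] 0.11638972773896683
```

View pics/s5d.png

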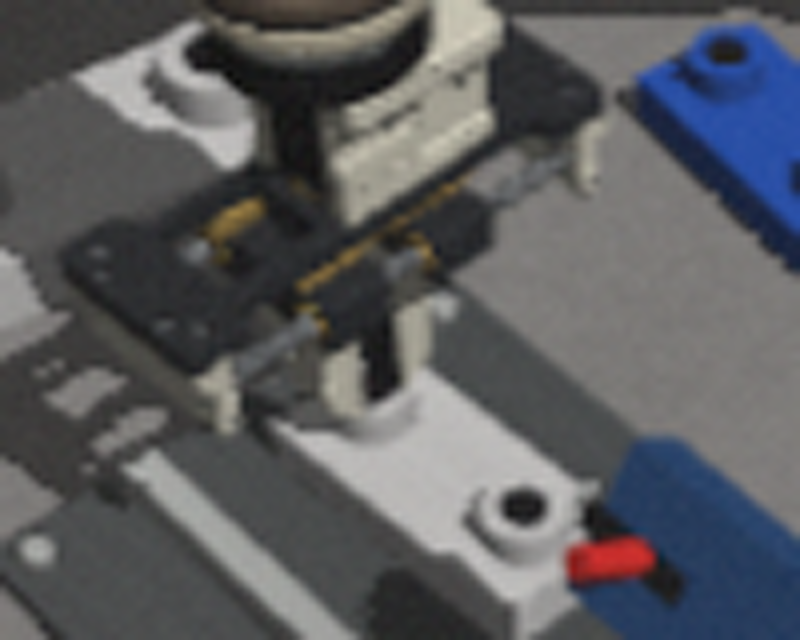

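View pics/w5c.png

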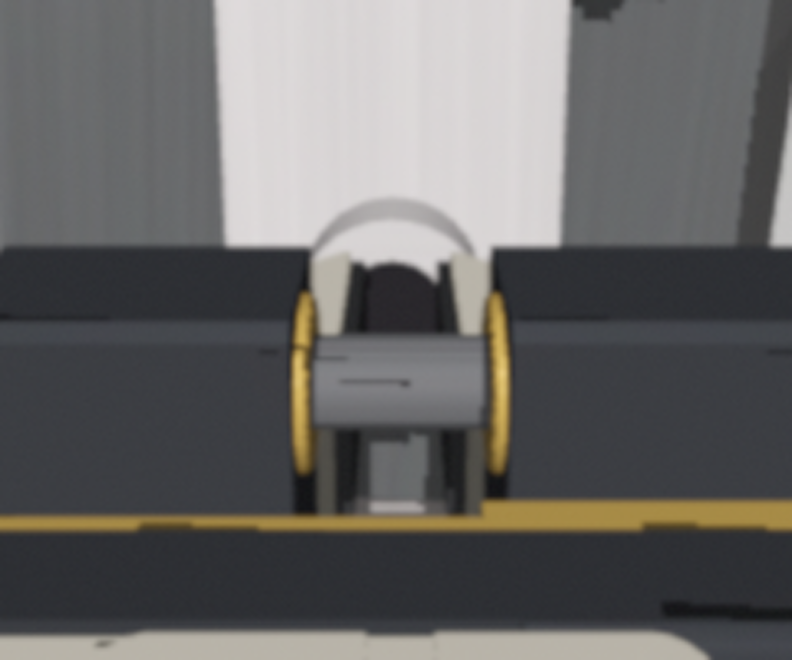

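The tips sit on top of the boss (4 N upward), so the offset is about 38 mm. I'll open and go lower.

servo_tool(plan=[[[0,0,0.2],[0,0,0]],[[0,0,0.2],[0,0,0]],[[0,0,0.2],[0,0,0]],[[0,0,0.2],[0,0,0]],[[0,0,0],[0,0,0]],[[0,0,-0.5],[0,0,0]],[[0,0,-1.0],[0,0,0]],[[0,0,-1.2],[0,0,0]],[[0,0,-1.2],[0,0,0]]], grip=0.6)

```text
clock: 8.35
position: [0.5371, -0.2571, -0.0047]
ee_rot: [1.161, 1.243, -1.161]
force: [-0.5, 0.5, 0.7]
width: 0.6
```

servo_tool(plan=[[[0,0,-0.2],[0,0,0]],[[0,0,-0.2],[0,0,0]]])

```text
clock: 8.55
position: [0.5374, -0.2573, -0.0062]
ee_rot: [1.162, 1.242, -1.161]
force: [-1.0, 0.9, 5.0]
width: 0.599
```

servo_tool(plan=[[[0,0,-0.2],[0,0,0]],[[0,0,-0.2],[0,0,0]]])

```text
clock: 8.75
position: [0.5374, -0.2574, -0.0065]
ee_rot: [1.163, 1.242, -1.16]
force: [-6.8, 4.5, 23.7]
width: 0.604
```

```bash
python3 - <<'E'
from h import *
p=snap('scene','s6'); cv2.imwrite('pics/s6d.png',cv2.resize(p['frame'][110:190,230:330],None,fx=8,fy=6*8/6,interpolation=2))
o=arm.observe();print(o['position'],o['force'],o['width'])
E
```

```text
[ 0.53747805 -0.25737428 -0.00644278] [-5.78902919  4.92577696 23.26836587] 0.6006659701170156
```

View pics/s6d.png

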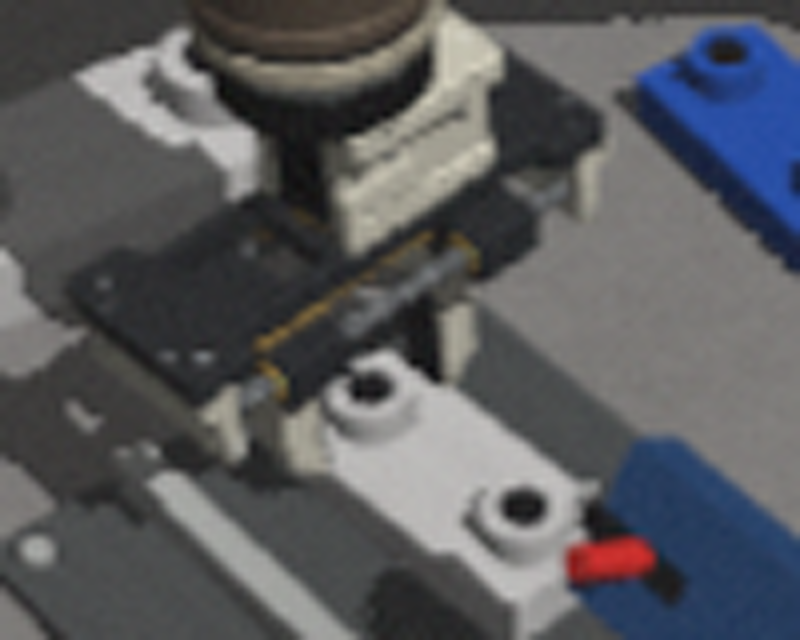

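Contact with the slab (z 0.032) came at a reported z of -0.0063, so the offset is 38 mm. The body is therefore only about 28 mm above the tips. I'll grip with the tips at about 0.037 so the body clears the keeper.

servo_tool(plan=[[[0,0,0.5],[0,0,0]],[[0,0,0.5],[0,0,0]],[[0,0,0.5],[0,0,0]],[[0,0,0.5],[0,0,0]],[[0,0,0.5],[0,0,0]],[[0,0,0.5],[0,0,0]]], grip=0.2, squeeze=30)

```text
clock: 9.4
position: [0.537, -0.2574, -0.0017]
ee_rot: [1.163, 1.242, -1.16]
force: [-1.9, 0.1, 2.9]
width: 0.334
```

servo_tool(plan=[[[1,0,0],[0,0,-1]],[[2,0.5,0],[0,0,-2]],[[3,2,0],[0,0,-3.5]],[[3.2,4,0],[0,0,-3.5]],[[3.2,6,0],[0,0,-3.5]],[[3.2,8,0],[0,0,-3.5]],[[3.2,10,0],[0,0,-3.5]],[[3.2,12,0],[0,0,-3.5]],[[3.2,12,0],[0,0,-3.5]]])

```text
clock: 10.3
position: [0.5697, -0.1344, -0.0017]
ee_rot: [1.207, 1.217, -1.202]
force: [0.1, 5.3, 4.8]
width: 0.337
```

```bash
python3 - <<'E'
from h import *
p=snap('scene','s7'); cv2.imwrite('pics/s7d.png',cv2.resize(p['frame'][130:240,220:350],None,fx=6,fy=5.4,interpolation=2))
w=snap('wrist','w7')
o=arm.observe();print(o['position'],o['force'],o['width'])
E
```

```text
[ 0.56975746 -0.13447091 -0.00168647] [-0.11388491  7.62099412  5.38766462] 0.3361745515572007
```

View pics/s7d.png

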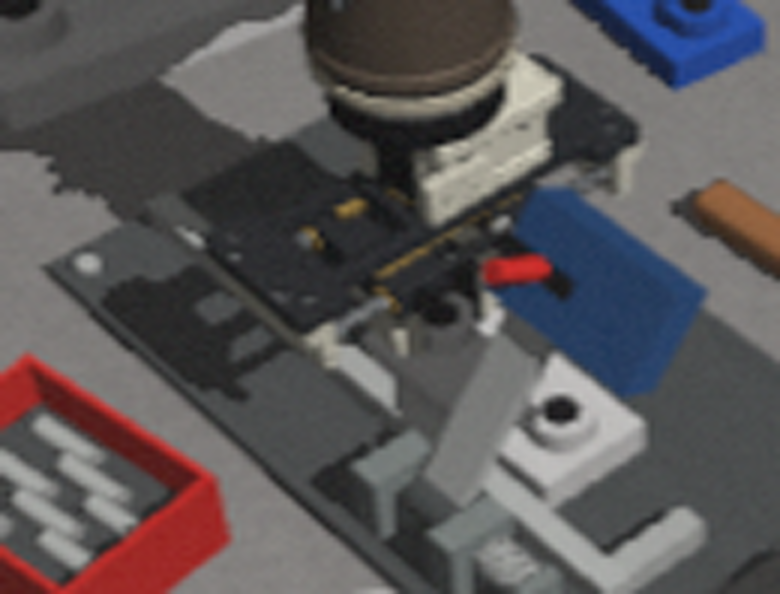

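View pics/w7.png

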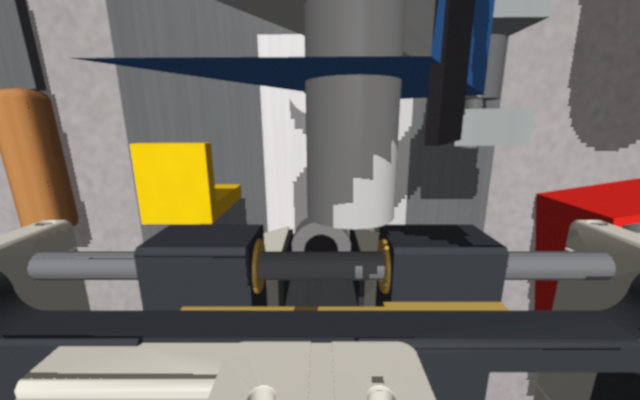

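servo_tool(plan=[[[0,1,0],[0,0,0]],[[0,2,0],[0,0,0]],[[0.2,2,0],[0,0,0]],[[0.4,2,0],[0,0,0]],[[0.4,2,0],[0,0,0]]])

```text
clock: 10.9
position: [0.5703, -0.1128, -0.0018]
ee_rot: [1.208, 1.224, -1.205]
force: [-12.8, 3.1, 17.5]
width: 0.331
```

servo_tool(plan=[[[0,0,0.1],[0,0,0]],[[0,0,0.1],[0,0,0]],[[0,0,0.1],[0,0,0]],[[0,0,0.1],[0,0,0]],[[0,-1,0.1],[0,0,0]],[[0,-3.5,0.1],[0,0,0]],[[0,-3.5,0.1],[0,0,0]]], grip=0.6)

```text
clock: 11.6
position: [0.57, -0.1528, -0.0002]
ee_rot: [1.209, 1.219, -1.209]
force: [0.6, -0.6, 0.5]
width: 0.602
```

servo_tool(plan=[[[0,0,0],[0,0,0]],[[0,0,0],[0,0,0]],[[0,0,0],[0,0,0]],[[0,0,0],[0,0,0]],[[0,0,0],[0,0,0]]], grip=0.18)

```text
clock: 12.1
position: [0.5701, -0.1522, -0.0003]
ee_rot: [1.209, 1.22, -1.208]
force: [-0.4, 0.2, -0.3]
width: 0.22
```

```bash
python3 - <<'E'
from h import *
p=snap('scene','s8'); cv2.imwrite('pics/s8d.png',cv2.resize(p['frame'][130:240,220:350],None,fx=6,fy=5.4,interpolation=2))
w=snap('wrist','w8')
o=arm.observe();print(o['position'],o['force'],o['width'])
E
```

```text
[ 5.70139666e-01 -1.52439285e-01 -2.31132905e-04] [ 0.65677703 -0.73365451  0.0045975 ] 0.18792063365849299
```

View pics/s8d.png

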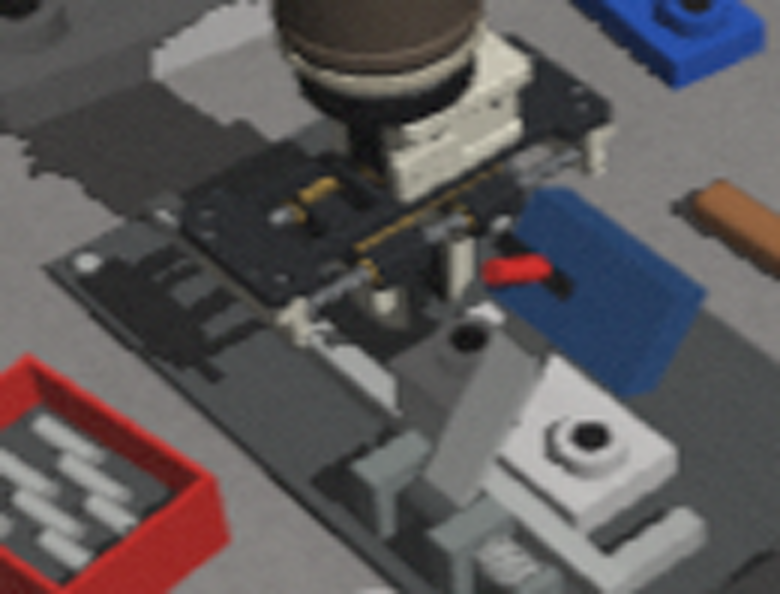

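View pics/w8.png

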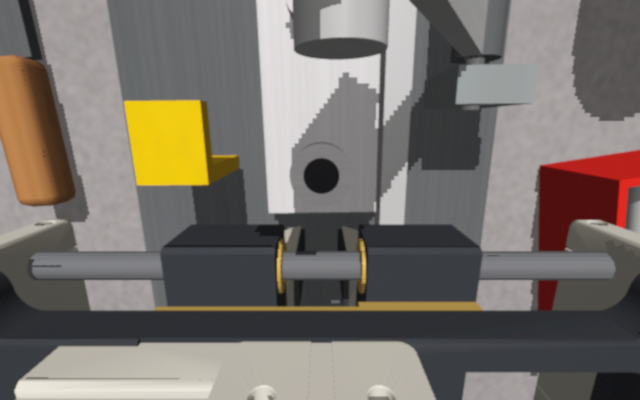

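servo_tool(plan=[[[0,1.5,0],[0,0,0]],[[0,2.2,0],[0,0,0]],[[0,2.8,0],[0,0,0]],[[0,3.2,0],[0,0,0]],[[0,3.5,0],[0,0,0]],[[0,3.5,0],[0,0,0]]])

```text
clock: 12.8
position: [0.5701, -0.1169, -0.0002]
ee_rot: [1.209, 1.22, -1.208]
force: [0.5, -1.4, 0.4]
width: 0.183
```

servo_tool(plan=[[[0,0.2,0],[0,0,0]],[[0,0.4,0],[0,0,0]],[[0,0.4,0],[0,0,0]]])

```text
clock: 13.1
position: [0.5701, -0.1129, -0.0002]
ee_rot: [1.209, 1.22, -1.208]
force: [-0.6, -3.1, 0.5]
width: 0.182
```

servo_tool(plan=[[[0,0.2,0],[0,0,0]],[[0,0.4,0],[0,0,0]],[[0,0.4,0],[0,0,0]]])

```text
clock: 13.4
position: [0.5701, -0.1097, -0.0002]
ee_rot: [1.208, 1.218, -1.209]
force: [0.5, -6.1, -0.1]
width: 0.177
```

```bash
python3 - <<'E'
from h import *
p=snap('scene','s9'); cv2.imwrite('pics/s9d.png',cv2.resize(p['frame'][130:240,220:350],None,fx=6,fy=5.4,interpolation=2))
o=arm.observe();print(o['position'],o['force'],o['width'])
E
```

```text
[ 5.70054452e-01 -1.09652899e-01 -1.72223939e-04] [-0.03196999 -6.90625565 -0.6117529 ] 0.1817142988959818
```

View pics/s9d.png

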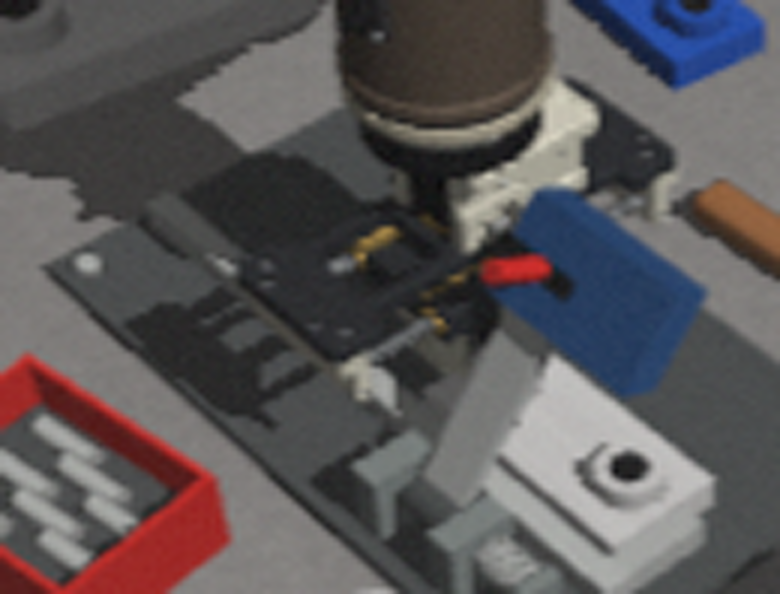

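servo_tool(plan=[[[0,0.2,0],[0,0,0]],[[0,0.3,0],[0,0,0]],[[0,0.3,0],[0,0,0]]])

```text
clock: 13.75
position: [0.5695, -0.1094, -0.0001]
ee_rot: [1.207, 1.215, -1.212]
force: [-1.1, -11.2, -0.3]
width: 0.176
```

servo_tool(plan=[[[0,0.4,0],[0,0,0]],[[0,0.5,0],[0,0,0]],[[0,0.5,0],[0,0,0]]])

```text
clock: 14.05
position: [0.5692, -0.1094, 0.0004]
ee_rot: [1.206, 1.208, -1.216]
force: [-0.6, -16.3, -1.7]
width: 0.184
```

```bash
python3 - <<'E'
from h import *
p=snap('scene','s10'); cv2.imwrite('pics/s10d.png',cv2.resize(p['frame'][170:250,250:360],None,fx=7,fy=7,interpolation=2))
t=snap('top','t10');cv2.imwrite('pics/t10d.png',cv2.resize(t['frame'][145:235,275:420],None,fx=5.5,fy=5.5,interpolation=2))
o=arm.observe();print(o['position'],o['force'],o['width'])
E
```

```text
[ 5.69254035e-01 -1.09383994e-01  4.10645666e-04] [ -0.92503583 -16.6486125   -1.06166892] 0.18180239435321657
```

View pics/s10d.png

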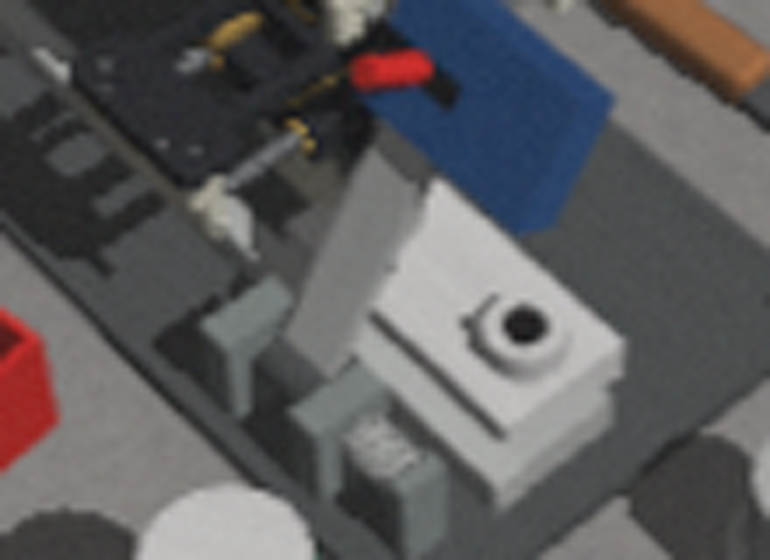

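View pics/t10d.png

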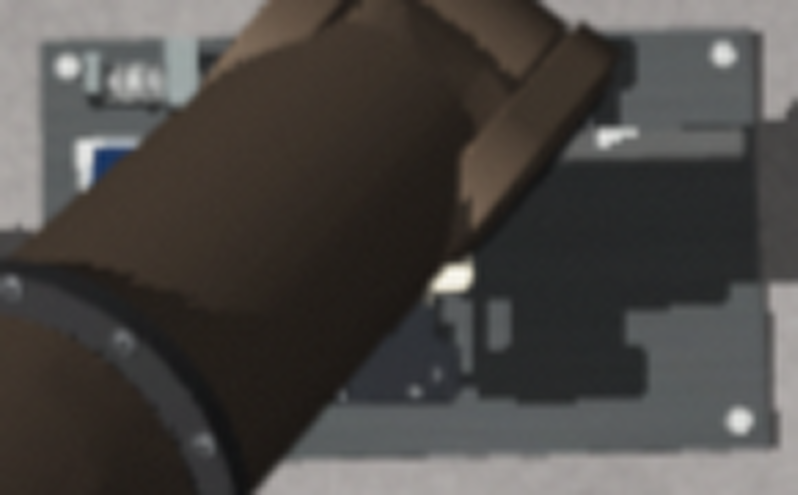

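```bash
python3 - <<'E'
from h import *
p=pickle.load(open('pics/s10.pkl','rb'))
b=onz(p,[250+525/7-.4,170+325/7-.4],.046); print('boss+',b)
# stop near edge & fence corner top: fence/stop outer corner (500,500)? stop top face edges
for nm,c,z in (('slab corner fence/stop',(503,430),.032),('slab corner -x/stop',(622,343),.032)): print(nm,onz(p,[250+c[0]/7,170+c[1]/7],z))
for F in ([.5604,-.0453],[.5553,-.0455]): print('boss in fixture',b[:2]-F)
E
```

```text
boss+ [ 0.56820157 -0.00450287  0.046     ]
slab corner fence/stop [0.59933585 0.020118   0.032     ]
slab corner -x/stop [0.53947813 0.02004397 0.032     ]
boss in fixture [0.00780157 0.04079713]
boss in fixture [0.01290157 0.04099713]
```

servo_tool(plan=[[[0,-1,0],[0,0,0]],[[0,-3,0],[0,0,0]],[[0,-5,2],[0,0,0]],[[0,-7,6],[0,0,0]],[[0,-7,11],[0,0,-8]],[[0,-7,16],[0,0,-16]],[[0,-7,21],[0,0,-24]],[[0,-7,24],[0,0,-32]],[[0,-7,24],[0,0,-40]],[[0,-7,24],[0,0,-48]],[[0,-7,24],[0,0,-56]],[[0,-7,24],[0,0,-64]]], grip=0.45)

```text
clock: 15.35
position: [0.5693, -0.1779, 0.24]
ee_rot: [1.971, 0.455, -1.981]
force: [0.4, 0.3, -0.2]
width: 0.449
```

```bash
python3 - <<'E'
from h import *
p=snap('scene','s11'); cv2.imwrite('pics/s11d.png',cv2.resize(p['frame'][140:260,225:375],None,fx=5,fy=5,interpolation=2))
w=snap('wrist','w11');t=snap('top','t11');cv2.imwrite('pics/t11d.png',cv2.resize(t['frame'][145:235,275:420],None,fx=5.5,fy=5.5,interpolation=2))
o=arm.observe();print(o['position'],o['force'],o['joints'].round(2))
R=cv2.Rodrigues(np.array(o['ee_rot']))[0]; print(R.round(3), np.degrees(np.arctan2(R[1,1],R[0,1])))
E
```

```text
[ 0.56918726 -0.17844872  0.23994681] [ 0.31089453  0.81071706 -0.17345739] [-0.54  0.6   1.25  1.62 -0.57  1.36 -0.32]
[[-0.007  0.439 -0.898]
 [ 0.003 -0.898 -0.439]
 [-1.    -0.006  0.004]] -63.934044294055234
```

View pics/s11d.png

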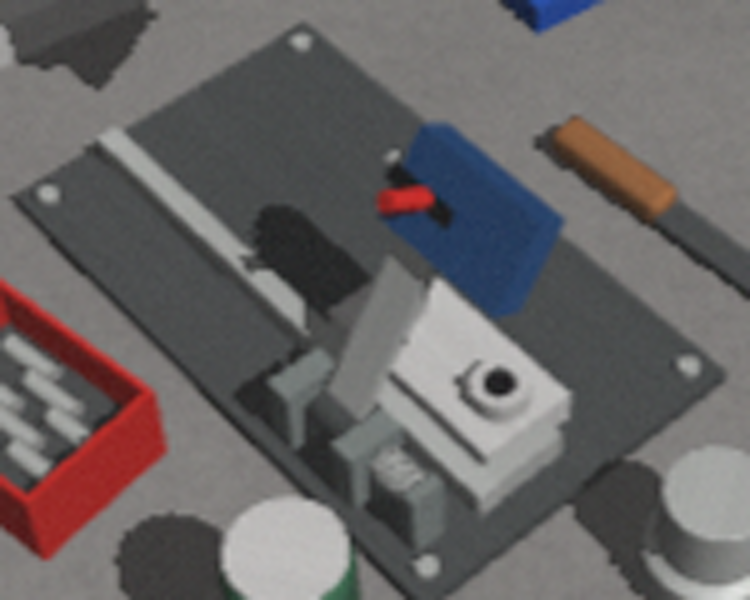

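View pics/t11d.png

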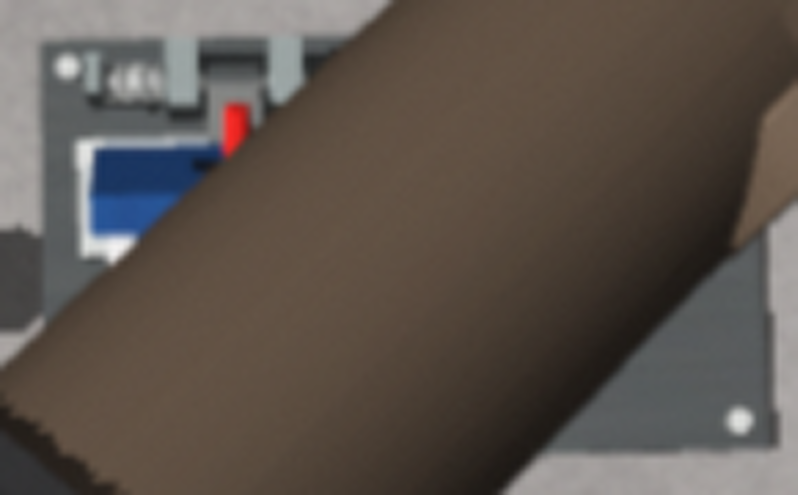

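View pics/w11.png

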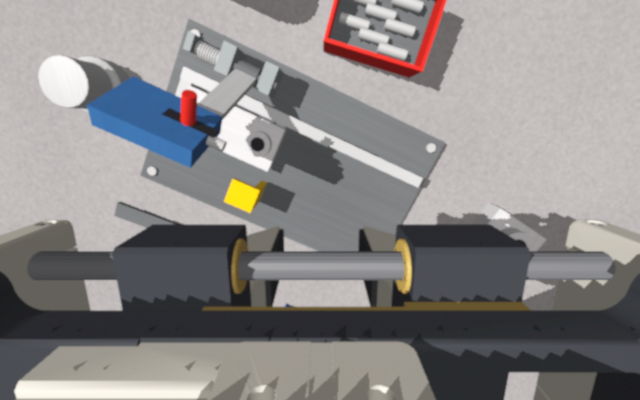

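```bash
python3 - <<'E'
from h import *
w=pickle.load(open('pics/w11.pkl','rb'))
cv2.imwrite('pics/w11c.png',cv2.resize(w['frame'][0:240,70:450],None,fx=2.1,fy=2.1,interpolation=2))
cv2.imwrite('pics/w11d.png',cv2.resize(w['frame'][60:180,140:300],None,fx=5,fy=5,interpolation=2))
E
```

```text
(no output)
```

View pics/w11d.png

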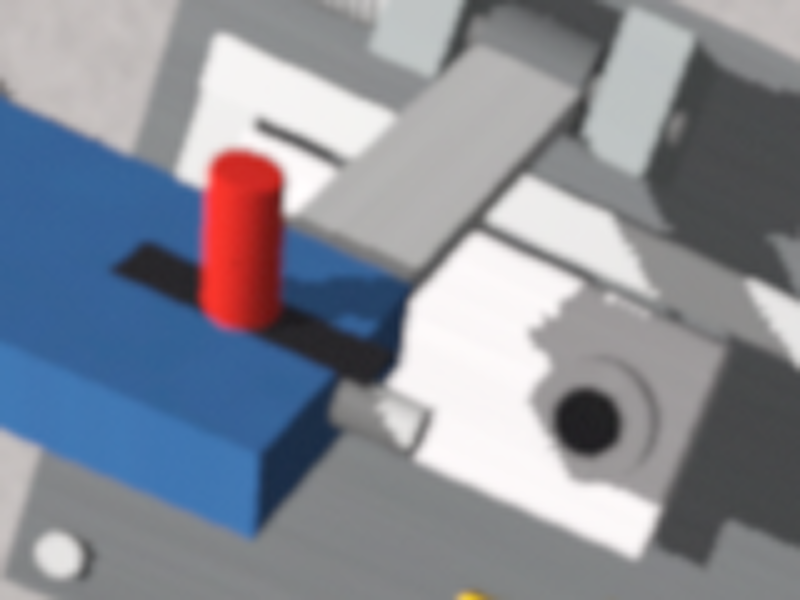

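View pics/w11c.png

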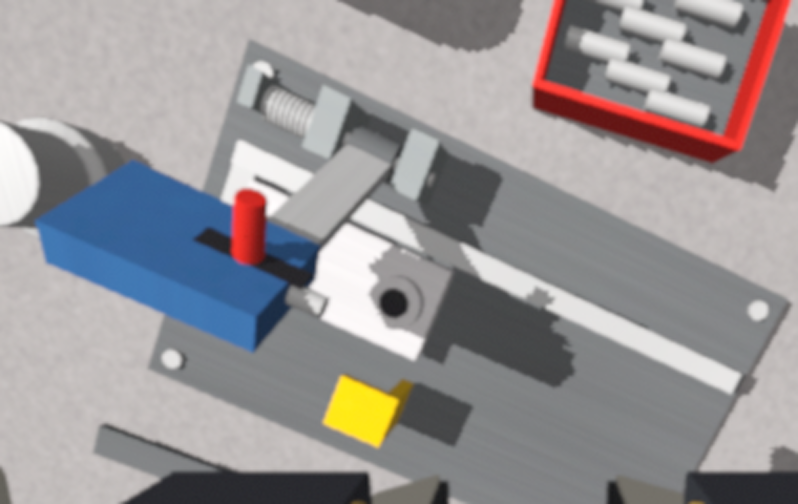

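```bash
python3 - <<'E'
from h import *
w=pickle.load(open('pics/w11.pkl','rb'));s=pickle.load(open('pics/s11.pkl','rb'));t=pickle.load(open('pics/top0.pkl','rb'))
def tri(l):
    A=[];b=[]
    for p,uv in l:
        o,d=ray(p,uv);d/=np.linalg.norm(d);M=np.eye(3)-np.outer(d,d);A.append(M);b.append(M@o)
    X=np.linalg.lstsq(np.vstack(A),np.concatenate(b),rcond=None)[0]
    return X,[(proj(p,X)[0]-uv).round(1).tolist() for p,uv in l]
wp=lambda c:[140+c[0]/5,60+c[1]/5]; sp=lambda c:[225+c[0]/5,140+c[1]/5]
tp=lambda c:[275+c[0]/5.5,145+c[1]/5.5]
print('tip',tri([(w,wp((243,168))),(s,sp((388,203))),(t,tp((235,106)))]))
print('tip',tri([(w,wp((243,168))),(s,sp((388,203)))]))
print('base',tri([(w,wp((240,312))),(s,sp((430,198)))]))
print('base',tri([(w,wp((240,312))),(s,sp((430,198))),(t,tp((235,166)))]))
# keeper in world via w11 roof corners crop c (2.1 scale)
F=np.array([.5565,-.046]);print('pred tip', F[0]+.085-.14*np.cos(1)+.044*np.sin(1),.04+.14*np.sin(1)+.044*np.cos(1))
wc=lambda c:[70+c[0]/2.1,c[1]/2.1]
for c in ((343,375),(402,403),(325,420),(380,445)): print('keeper',onz(w,wc(c),.063))
E
```

```text
tip (array([ 0.60340266, -0.04508233,  0.1799613 ]), [[1.2, -0.3], [-0.2, -0.3], [-0.5, 0.3]])
tip (array([ 0.60302748, -0.04429184,  0.17955838]), [[0.3, -0.3], [0.1, -0.1]])
base (array([ 0.57789278, -0.04460579,  0.16346688]), [[-0.3, 0.3], [-0.1, 0.1]])
base (array([ 0.57863786, -0.04516681,  0.16428319]), [[0.2, -0.2], [-0.5, -0.1], [-0.4, 0.4]])
pred tip 0.6028824005100079 0.18157923933130365
keeper [ 0.51906655 -0.07915262  0.063     ]
keeper [ 0.51824731 -0.11730774  0.063     ]
keeper [ 0.4886382  -0.07923837  0.063     ]
keeper [ 0.48820539 -0.11518041  0.063     ]
```

servo_tool(plan=[[[0.5,3,0],[0,0,-8]],[[1,6,0],[0,0,-16]],[[2,9,0],[0,0,-24]],[[2.8,12,0],[0,0,-26]],[[2.8,13.4,0],[0,0,-26]],[[2.8,13.4,-3],[0,0,-26]],[[2.8,13.4,-5],[0,0,-26]],[[2.8,13.4,-5],[0,0,-26]]])

```text
clock: 16.3
position: [0.5953, -0.0439, 0.1877]
ee_rot: [-2.211, -0.013, 2.23]
force: [0.2, 0.3, 0.4]
width: 0.453
```

```bash
python3 - <<'E'
from h import *
w=snap('wrist','w12');s=snap('scene','s12');cv2.imwrite('pics/s12d.png',cv2.resize(s['frame'][110:230,225:375],None,fx=5,fy=5,interpolation=2))
o=arm.observe();print(o['position'],o['force'],o['joints'].round(2))
R=cv2.Rodrigues(np.array(o['ee_rot']))[0]; print(R.round(3), np.degrees(np.arctan2(R[1,1],R[0,1])))
E
```

```text
[ 0.59691833 -0.04506037  0.19053475] [ 0.77295921 -0.09576638 -0.30339626] [-0.75  0.66  1.25  1.69 -0.65  1.29 -0.94]
[[-0.005  0.003 -1.   ]
 [ 0.006 -1.    -0.003]
 [-1.    -0.006  0.005]] -89.85486119518855
```

View pics/w12.png

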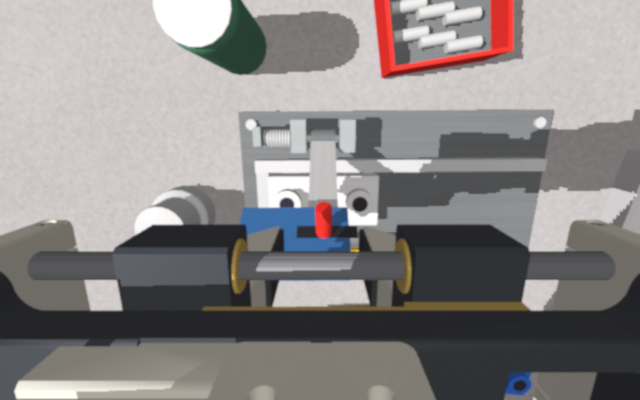

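View pics/s12d.png

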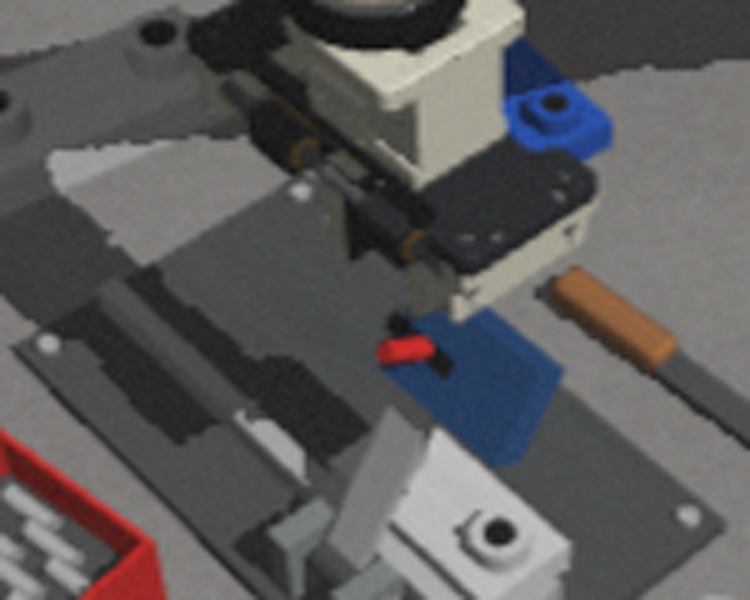

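servo_tool(plan=[[[0,0,-2],[0,0,0]],[[0,0,-4],[0,0,0]],[[0,0,-5],[0,0,0]],[[0,0,-5],[0,0,0]]])

```text
clock: 16.8
position: [0.5966, -0.0452, 0.1404]
ee_rot: [-2.214, -0.01, 2.226]
force: [0.5, 0.4, -0.0]
width: 0.451
```

servo_tool(plan=[[[0,0,-0.6],[0,0,0]],[[0,0,-1.1],[0,0,0]],[[0,0,-1.1],[0,0,0]]])

```text
clock: 17.1
position: [0.5966, -0.0451, 0.1293]
ee_rot: [-2.214, -0.011, 2.226]
force: [0.9, -0.1, -0.1]
width: 0.452
```

```bash
python3 - <<'E'
from h import *
s=snap('scene','s13');cv2.imwrite('pics/s13d.png',cv2.resize(s['frame'][110:230,225:375],None,fx=5,fy=5,interpolation=2))
w=snap('wrist','w13');cv2.imwrite('pics/w13d.png',cv2.resize(w['frame'][120:320,200:440],None,fx=3.3,fy=3,interpolation=2))
o=arm.observe();print(o['position'],o['force'])
E
```

```text
[ 0.59677154 -0.04525295  0.12965175] [-0.31511072 -0.56764844 -0.39153391]
```

View pics/s13d.png

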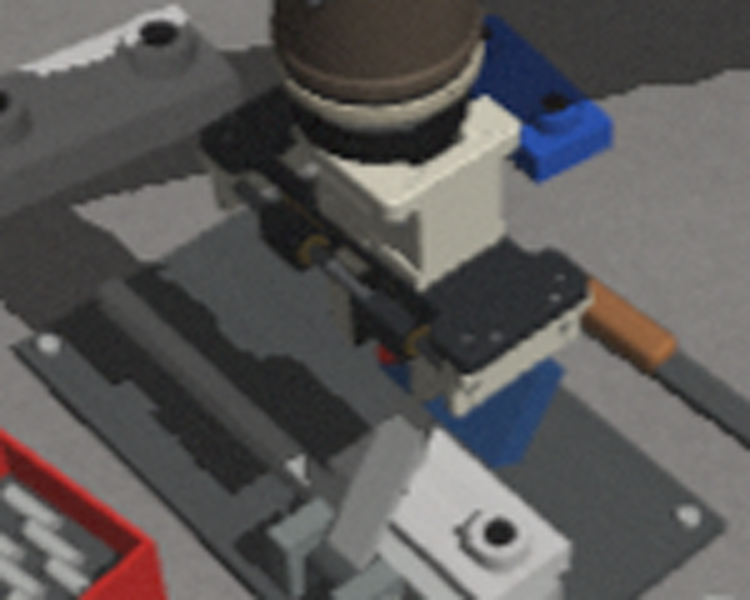

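View pics/w13d.png

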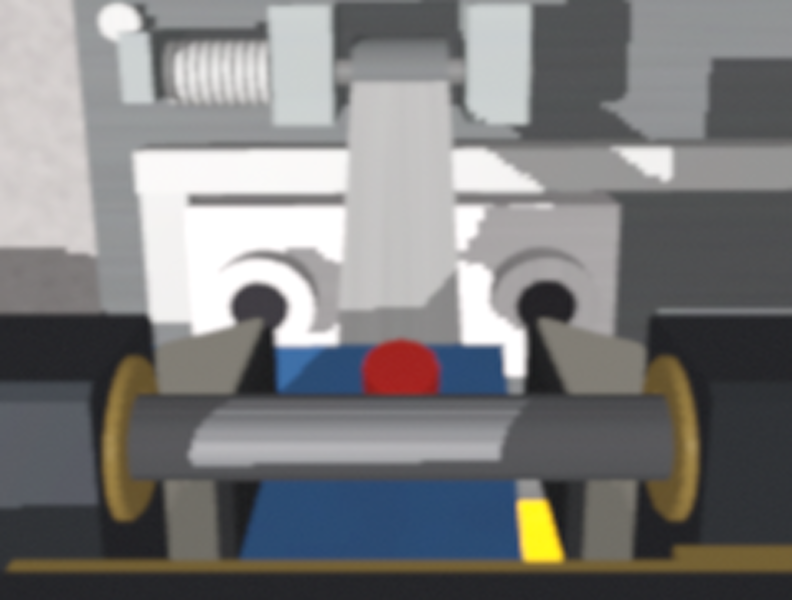

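servo_tool(plan=[[[0,0,0],[0,0,0]],[[0,0,0],[0,0,0]],[[0,0,0],[0,0,0]],[[0,0,0],[0,0,0]],[[0,0,0],[0,0,0]],[[0,0,0],[0,0,0]]], grip=0.03, squeeze=30)

```text
clock: 17.8
position: [0.5968, -0.0453, 0.1297]
ee_rot: [-2.214, -0.01, 2.226]
force: [-0.4, 0.6, 0.2]
width: 0.122
```

servo_tool(plan=[[[0,0.5,0],[0,0,0]],[[0,0.8,0],[0,0,0]],[[0,0.8,0],[0,0,0]]])

```text
clock: 18.1
position: [0.5967, -0.0365, 0.1297]
ee_rot: [-2.214, -0.011, 2.226]
force: [-1.1, 0.6, 0.7]
width: 0.118
```

servo_tool(plan=[[[0,0.2,0],[0,0,0]],[[0,0.4,0],[0,0,0]],[[0,0.4,0],[0,0,0]]])

```text
clock: 18.4
position: [0.5966, -0.0327, 0.1297]
ee_rot: [-2.214, -0.011, 2.227]
force: [-0.1, -2.2, -0.0]
width: 0.12
```

```bash
python3 - <<'E'
from h import *
s=snap('scene','s14');cv2.imwrite('pics/s14d.png',cv2.resize(s['frame'][110:230,225:375],None,fx=5,fy=5,interpolation=2))
w=snap('wrist','w14');cv2.imwrite('pics/w14d.png',cv2.resize(w['frame'][120:320,200:440],None,fx=3.3,fy=3,interpolation=2))
o=arm.observe();print(o['position'],o['force'],o['width'])
E
```

```text
[ 0.59668315 -0.0327074   0.12972537] [-0.26076614 -1.72486951  0.4141157 ] 0.11942701977662384
```

View pics/w14d.png

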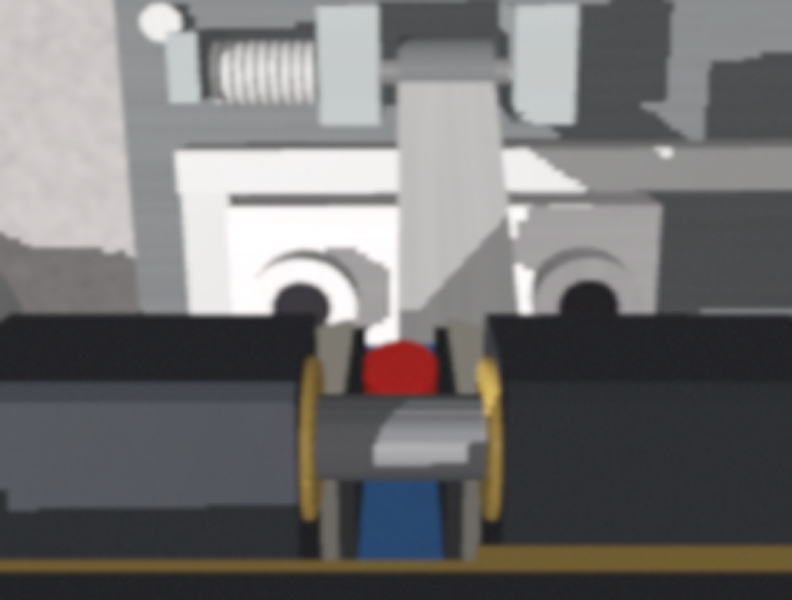

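servo_tool(plan=[[[0,0.2,0],[0,0,0]],[[0,0.3,0],[0,0,0]],[[0,0.3,0],[0,0,0]]])

```text
clock: 18.8
position: [0.5966, -0.0326, 0.1298]
ee_rot: [-2.216, -0.004, 2.226]
force: [0.7, -10.4, -4.2]
width: 0.119
```

```bash
python3 - <<'E'
import numpy as np
f=lambda a:np.array([-14*np.cos(a)+3.64*np.sin(a),14*np.sin(a)+3.64*np.cos(a)])
for a in [.95,.9,.8,.7,.6,.5,.4,.3,.2,.1,.05,0]: print(a,(f(a)-f(1)).round(2))
E
```

```text
0.95 [-0.68 -0.24]
0.9 [-1.35 -0.52]
0.8 [-2.64 -1.17]
0.7 [-3.86 -1.94]
0.6 [-5.   -2.84]
0.5 [-6.04 -3.84]
0.4 [-6.98 -4.94]
0.3 [-7.8  -6.13]
0.2 [-8.5 -7.4]
0.1 [-9.07 -8.73]
0.05 [-9.3  -9.41]
0 [ -9.5  -10.11]
```

servo_tool(plan=[[[-0.7,0,-0.2],[0,0,0]],[[-1.4,0,-0.5],[0,0,0]],[[-2.6,0,-1.2],[0,0,0]],[[-3.9,0,-1.9],[0,0,0]],[[-5.0,0,-2.8],[0,0,0]],[[-6.0,0,-3.8],[0,0,0]],[[-6.0,0,-3.8],[0,0,0]]], squeeze=40)

```text
clock: 19.5
position: [0.5387, -0.0336, 0.0922]
ee_rot: [2.222, 0.001, -2.221]
force: [7.3, -3.6, 2.7]
width: 0.118
```

```bash
python3 - <<'E'
from h import *
s=snap('scene','s15');cv2.imwrite('pics/s15d.png',cv2.resize(s['frame'][120:250,225:375],None,fx=5,fy=4.6,interpolation=2))
o=arm.observe();print(o['position'],o['force'],o['width'],o['joints'].round(2))
E
```

```text
[ 0.53926331 -0.03355992  0.09268646] [ 6.44930953 -4.41865452  3.07419556] 0.11610280794814111 [-0.8   0.68  1.2   1.95 -0.74  1.04 -0.84]
```

View pics/s15d.png

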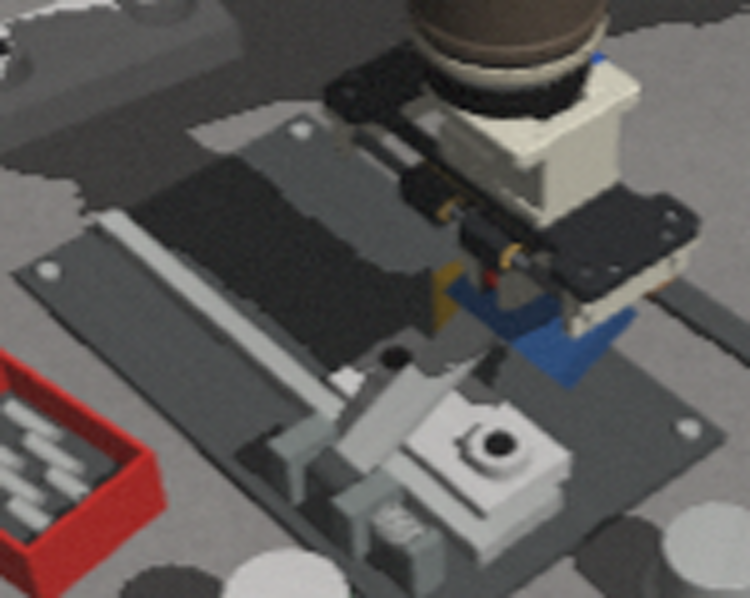

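servo_tool(plan=[[[-1.2,0.05,-1.2],[0,0,0]],[[-2.1,0.05,-2.4],[0,0,0]],[[-2.8,0.05,-3.7],[0,0,0]],[[-3.3,0.05,-5.0],[0,0,0]],[[-3.6,0.05,-5.7],[0,0,0]],[[-3.8,0.05,-6.4],[0,0,0]],[[-3.8,0.05,-6.6],[0,0,0]],[[-3.8,0.05,-6.6],[0,0,0]]])

```text
clock: 20.35
position: [0.5041, -0.0341, 0.0278]
ee_rot: [2.227, -0.001, -2.214]
force: [2.3, -3.3, 8.8]
width: 0.119
```

```bash
python3 - <<'E'
from h import *
s=snap('scene','s16');cv2.imwrite('pics/s16d.png',cv2.resize(s['frame'][130:250,225:375],None,fx=5,fy=5,interpolation=2))
w=snap('wrist','w16');cv2.imwrite('pics/w16d.png',cv2.resize(w['frame'][0:330,160:480],None,fx=2.4,fy=1.8,interpolation=2))
o=arm.observe();print(o['position'],o['force'],o['width'],o['joints'].round(2))
E
```

```text
[ 0.50417248 -0.0340338   0.02797186] [ 2.98205657 -3.09409386  8.31876837] 0.12134625526320715 [-0.77  0.7   1.11  2.1  -0.85  0.88 -0.73]
```

View pics/s16d.png

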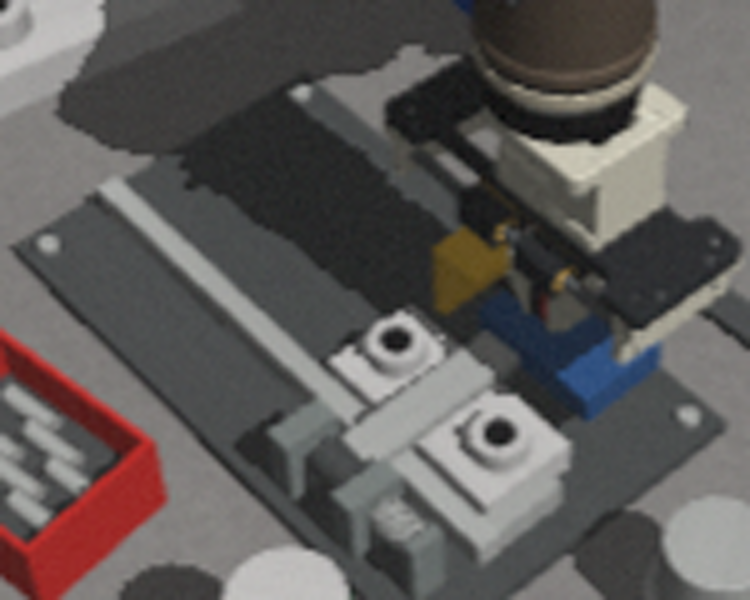

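View pics/w16d.png

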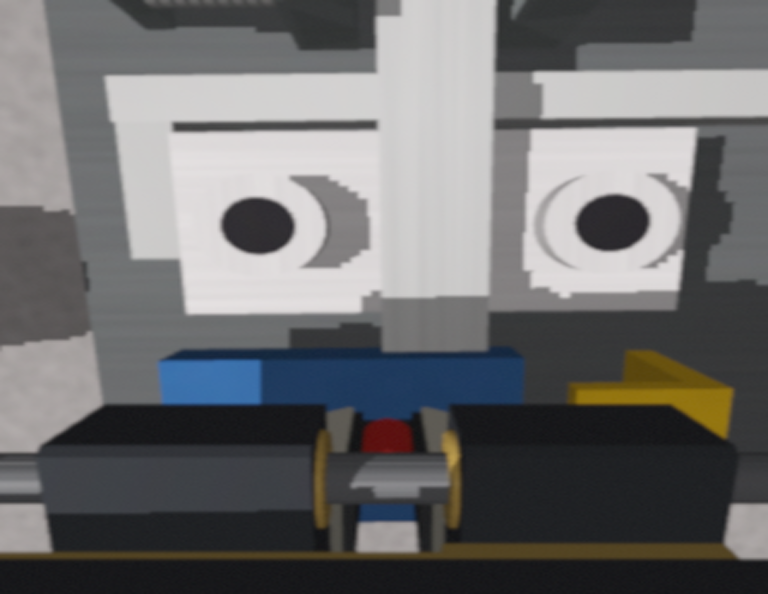

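servo_tool(plan=[[[0,0,-0.3],[0,0,0]],[[0,0,-0.5],[0,0,0]],[[0,0,-0.5],[0,0,0]]])

```text
clock: 20.75
position: [0.5038, -0.0341, 0.0233]
ee_rot: [-2.228, 0.001, 2.215]
force: [-4.7, -0.5, 11.0]
width: 0.118
```

```bash
python3 - <<'E'
from h import *
s=snap('scene','s17');cv2.imwrite('pics/s17d.png',cv2.resize(s['frame'][170:230,290:370],None,fx=9,fy=9,interpolation=2))
w=snap('wrist','w17');cv2.imwrite('pics/w17d.png',cv2.resize(w['frame'][0:330,160:480],None,fx=2.4,fy=1.8,interpolation=2))
o=arm.observe();print(o['position'],o['force'],o['ft_torque'],o['width'])
F=np.array([.5572,-.0455])
# predicted pad corners at angles in scene
for a in (0,.03,.06,.1):
    pts=[]
    for d,n,y in ((.115,.016,.065),(.170,.016,.065),(.115,-.004,.065),(.170,-.004,.065),(.115,.016,-.02)):
        x=F[0]+.085-d*np.cos(a)+n*np.sin(a);z=.04+d*np.sin(a)+n*np.cos(a);pts.append([x,F[1]+y,z])
    print(a,((proj(s,np.array(pts))-[290,170])*9).round().tolist())
E
```

```text
[ 0.50385782 -0.034079    0.02343596] [-5.39976628 -0.63118508 10.38651457] [-0.31892752  0.99123593 -0.01699679] 0.1164247576106048
0 [[472.0, 369.0], [608.0, 271.0], [470.0, 410.0], [603.0, 312.0], [280.0, 199.0]]
0.03 [[471.0, 363.0], [608.0, 261.0], [470.0, 403.0], [605.0, 302.0], [278.0, 193.0]]
0.06 [[470.0, 357.0], [607.0, 252.0], [470.0, 396.0], [605.0, 291.0], [277.0, 187.0]]
0.1 [[468.0, 349.0], [605.0, 239.0], [470.0, 387.0], [606.0, 278.0], [274.0, 179.0]]
```

View pics/s17d.png

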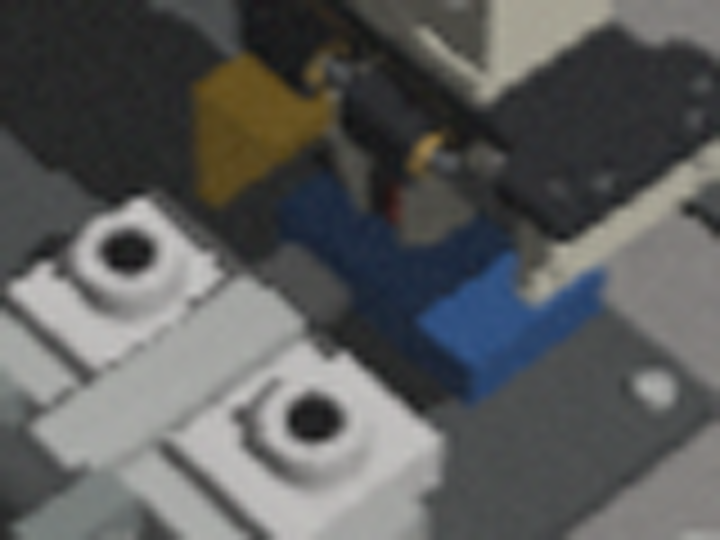

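View pics/w17d.png

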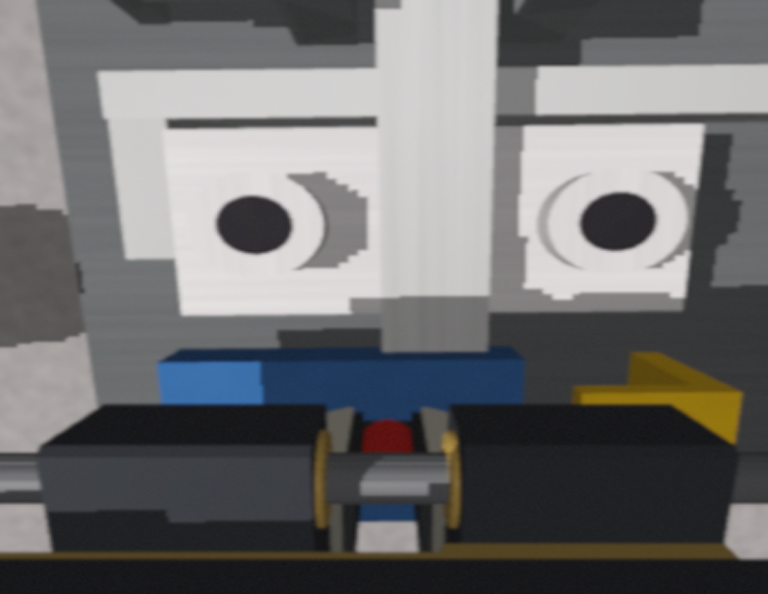

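servo_tool(plan=[[[0,0,-0.2],[0,0,0]],[[0,0,-0.3],[0,0,0]],[[0,0,-0.3],[0,0,0]]])

```text
clock: 21.15
position: [0.5039, -0.0342, 0.0219]
ee_rot: [-2.227, -0.0, 2.213]
force: [-10.1, 0.1, 28.5]
width: 0.121
```

servo_tool(plan=[[[0,-0.3,-0.3],[0,0,0]],[[0,-0.6,-0.3],[0,0,0]],[[0,-0.9,-0.3],[0,0,0]],[[0,-1.2,-0.3],[0,0,0]],[[0,-1.5,-0.3],[0,0,0]],[[0,-1.6,-0.3],[0,0,0]],[[0,-1.6,-0.3],[0,0,0]]])

```text
clock: 21.85
position: [0.5044, -0.0512, 0.0212]
ee_rot: [-2.228, -0.0, 2.209]
force: [-11.2, -0.7, 39.9]
width: 0.116
```

```bash
python3 - <<'E'
from h import *
s=snap('scene','s18');cv2.imwrite('pics/s18d.png',cv2.resize(s['frame'][170:230,290:370],None,fx=9,fy=9,interpolation=2))
w=snap('wrist','w18');cv2.imwrite('pics/w18d.png',cv2.resize(w['frame'][0:330,160:480],None,fx=2.4,fy=1.8,interpolation=2))
o=arm.observe();print(o['position'],o['force'],o['ft_torque'],o['width'])
E
```

```text
[ 0.50447064 -0.05115117  0.021221  ] [-12.29398292   0.31476759  39.26286243] [-0.04096793  2.50790265  0.06073978] 0.11987064158962918
```

View pics/s18d.png

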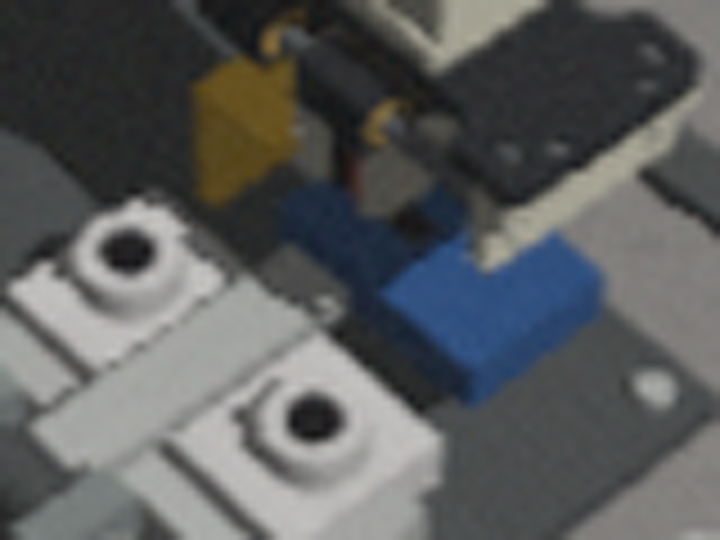

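View pics/w18d.png

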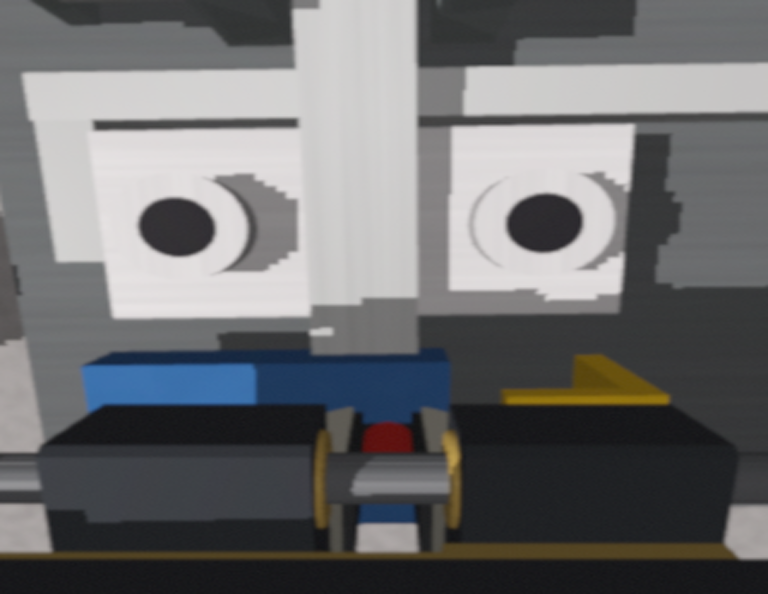

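servo_tool(plan=[[[0,-0.1,0.1],[0,0,0]],[[0,-0.3,0.0],[0,0,0]],[[0,-0.5,0.0],[0,0,0]],[[0,-0.5,0.0],[0,0,0]]])

```text
clock: 22.35
position: [0.5045, -0.0561, 0.0221]
ee_rot: [-2.228, -0.001, 2.207]
force: [-6.4, 0.7, 16.3]
width: 0.115
```

servo_tool(plan=[[[0,-0.2,-0.1],[0,0,0]],[[0,-0.4,-0.1],[0,0,0]],[[0,-0.6,-0.1],[0,0,0]],[[0,-0.6,-0.1],[0,0,0]]])

```text
clock: 22.75
position: [0.5046, -0.0622, 0.0221]
ee_rot: [-2.227, -0.002, 2.205]
force: [-6.1, 0.5, 18.2]
width: 0.119
```

servo_tool(plan=[[[0,0,0.1],[0,0,0]],[[0,0,0.2],[0,0,0]],[[0,0,0.2],[0,0,0]],[[0,0,0.2],[0,0,0]]], grip=0.27)

```text
clock: 23.15
position: [0.5048, -0.0616, 0.024]
ee_rot: [-2.228, -0.003, 2.205]
force: [1.0, 2.0, 1.5]
width: 0.268
```

servo_tool(plan=[[[0,0,1],[0,0,0]],[[0,0,3],[0,0,0]],[[0,0,6],[0,0,0]],[[0,0,10],[0,0,0]],[[0,-4,14],[0,0,0]],[[0,-9,16],[0,0,0]],[[0,-14,16],[0,0,0]],[[0,-19,16],[0,0,0]],[[0,-23,16],[0,0,0]],[[0,-23,16],[0,0,0]]])

```text
clock: 24.15
position: [0.5012, -0.3012, 0.1858]
ee_rot: [-2.225, 0.017, 2.201]
force: [-0.7, 0.5, 1.2]
width: 0.269
```

```bash
python3 - <<'E'
from h import *
s=snap('scene','s19');cv2.imwrite('pics/s19d.png',cv2.resize(s['frame'][140:240,240:375],None,fx=5.9,fy=5.9,interpolation=2))
t=snap('top','t19');cv2.imwrite('pics/t19d.png',cv2.resize(t['frame'][90:270,235:420],None,fx=4.2,fy=3.3,interpolation=2))
o=arm.observe();print(o['clock'],o['position'],o['force'],o['width'])
E
```

```text
24.25 [ 0.50354675 -0.29392099  0.18452038] [ 0.404404    0.78556878 -0.38008666] 0.2693299916009833
```

View pics/s19d.png

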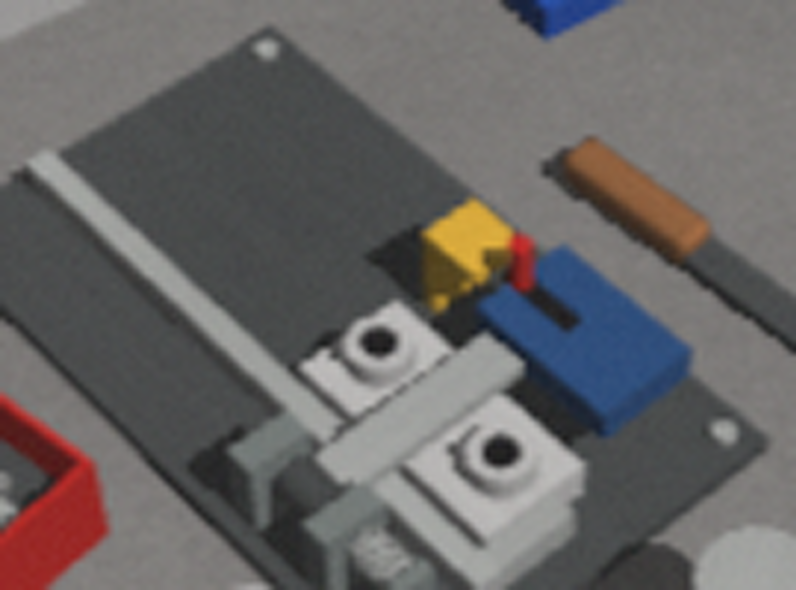

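View pics/t19d.png

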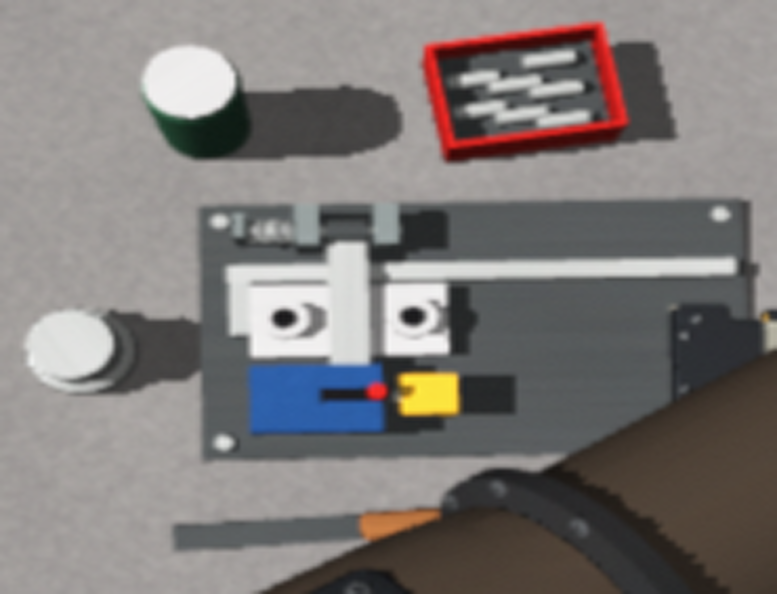

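```bash
python3 - <<'E'
from h import *
t=pickle.load(open('pics/t19.pkl','rb'));s=pickle.load(open('pics/s19.pkl','rb'))
T=lambda c:[235+(c[0]+.5)/4.2-.5,90+(c[1]+.5)/3.3-.5]; S=lambda c:[240+c[0]/5.9-.4,140+c[1]/5.9-.4]
for f,p,a,b,F,yw in ((T,t,(285,319),(414,317),[.5582,-.0475],.0095),(S,s,(500,453),(379,342),[.5604,-.0453],.0028)):
    A,B=onz(p,f(a),.046),onz(p,f(b),.046); m=((A+B)/2)[:2]-F; print(A,B,'yaw',np.arctan2(-(A-B)[0],(A-B)[1])-yw,'fix',m)
for c in ((250,265),(700,259)): pass
print('fence face', onz(t,T((300,281)),.028), onz(t,T((700,275)),.028)); print('slab edges',onz(t,T((290,283)),.032),onz(t,T((270,358)),.032))
arm.observe()
E
```

```text
[ 0.56755989 -0.00462708  0.046     ] [ 0.56852301 -0.08893626  0.046     ] yaw 0.001923209144173467 fix [0.00984145 0.00071833]
[ 0.56945409 -0.00408963  0.046     ] [ 0.56957224 -0.08819646  0.046     ] yaw -0.0013952231292776774 fix [ 0.00911317 -0.00084304]
fence face [ 0.60222527 -0.01418226  0.028     ] [ 0.60527865 -0.28160284  0.028     ]
slab edges [ 0.59994524 -0.00764375  0.032     ] [0.53647283 0.00589093 0.032     ]
```

```bash
python3 - <<'E'
from h import *
for n in ('w13','w14','w16','w17','w18'):
    w=pickle.load(open(f'pics/{n}.pkl','rb'));g=cv2.cvtColor(w['frame'],cv2.COLOR_BGR2GRAY).astype(float)
    # columns over +y part of slab; find dark strip
    cols=range(235,310,5)
    out=[]
    for c in cols:
        col=g[0:260,c]; d=np.diff(col)
        # strip: strong neg then strong pos within 12 px
        best=None
        for i in range(15,240):
            if d[i]<-40:
                for j in range(i+1,min(i+12,255)):
                    if d[j]>40:
                        best=(i,j);break
            if best: break
        if best:
            lo,hi=best
            # half-level subpixel
            m=col[lo:hi+2].min()
            fe=onz(w,[c,lo+.5],.028);sl=onz(w,[c,hi+.5],.032);out.append((c,lo,hi,round((fe[0]-sl[0])*1e3,1),fe[:2].round(4).tolist()))
    print(n,out[::3])
im=pickle.load(open('pics/w16.pkl','rb'))['frame'][30:110,190:350];cv2.imwrite('pics/w16z.png',cv2.resize(im,None,fx=5,fy=5,interpolation=0))
E
```

```text
w13 [(260, 184, 187, np.float64(2.2), [0.6007, 0.0165]), (275, 183, 187, np.float64(3.2), [0.6018, 0.0014]), (290, 183, 187, np.float64(3.2), [0.6019, -0.0135])]
w14 [(270, 184, 188, np.float64(3.2), [0.6007, 0.019]), (285, 183, 187, np.float64(3.2), [0.6018, 0.004]), (300, 183, 187, np.float64(3.2), [0.6018, -0.011])]
w16 [(235, 67, 72, np.float64(3.4), [0.6009, 0.0179]), (250, 66, 72, np.float64(4.0), [0.6015, 0.0089]), (265, 66, 71, np.float64(3.4), [0.6015, -0.0001]), (280, 66, 71, np.float64(3.4), [0.6015, -0.0091]), (295, 66, 71, np.float64(3.4), [0.6015, -0.0181])]
w17 [(235, 65, 70, np.float64(3.4), [0.601, 0.0166]), (250, 65, 70, np.float64(3.4), [0.601, 0.0078]), (265, 64, 69, np.float64(3.4), [0.6016, -0.001]), (280, 64, 69, np.float64(3.4), [0.6016, -0.0098]), (295, 64, 69, np.float64(3.4), [0.6016, -0.0186])]
w18 [(235, 65, 70, np.float64(3.4), [0.6014, -0.0013]), (250, 65, 70, np.float64(3.4), [0.6014, -0.01]), (265, 65, 70, np.float64(3.4), [0.6014, -0.0187]), (280, 64, 70, np.float64(3.9), [0.6019, -0.0274])]
```

View pics/w16z.png

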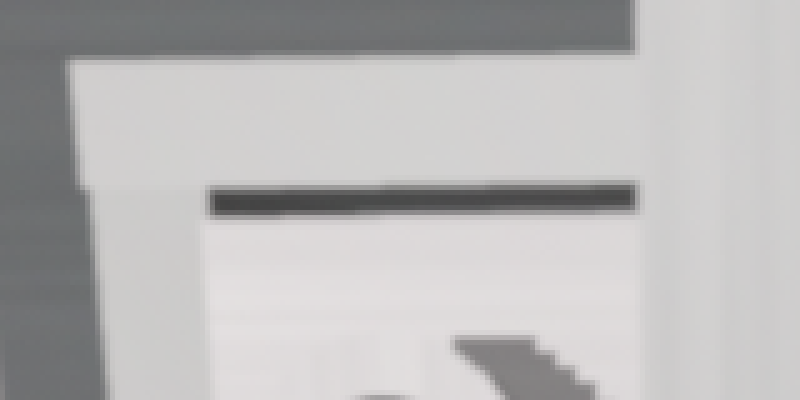

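```bash
python3 - <<'E'
from h import *
o=arm.observe();print(o['clock'],o['force']); print(arm.sign_off())
E
```

```text
24.25 [ 0.404404    0.78556878 -0.38008666]
the job is handed in; nothing more can be done
None
```

I slid the small white housing to the end stop and close to the back fence with the bar still up, pushed the bar down and shot the bolt. It was handed in at 24 s of the 72 s allowed. No verdict is reported.

**How it went:**
- **Housing:** I dragged it by one boss to the fence, then pushed it against the end stop until the force rose to 16 N with no more movement.
- **Bar and bolt:** I gripped the red knob, drew the bolt back to its stop and swung the bar down until the force jumped, which showed it was on its stop. I then moved the knob about 29.6 mm, judged by how far the tool travelled while gripping it.

**Last checks:**
- **After letting go:** The last scene and top pictures show the bar down between the bosses, the knob at the keeper end of its slot, and the arm clear of everything. The oil can, bin, coupling and file look unmoved.
- **Position:** The housing is within about 0.002 rad of square and at the end stop to within about 1 mm.

**What disagreed or fell short:**
- **Fence gap:** The housing is not quite tight on the back fence. Five close wrist pictures show a gap of about 2 to 4 mm, which puts x at about 11 to 12 mm. The two wider views gave 9 to 10 mm. All are inside the 8 to 20 mm window, but the lowest has only about 1 mm to spare. I left it because the gripper body might have struck the knob.
- **Fingertip height:** The real fingertips sit about 38 mm above the reported TCP. The first two attempts to grip the boss therefore closed above it or rode up on its top. I measured the offset by touching the slab and allowed for it from then on.

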